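# Set up the round-bar hardness check on the stage plates

## Robot

A 7-joint arm with a two-finger parallel gripper is mounted at the origin on the work surface. World frame = base frame: x ahead of the robot, y to its left, z up, the work surface at z = 0. Lengths are in m, angles in degrees, forces in N, time in s.
With the tool pointing down it reaches from about 0.425 to 0.875 m from the base axis. Payload 4.7 kg.
Tool frame: the origin (TCP) lies between the finger pads; the fingertips stand env.tip_reach ahead of it and the grasp point (between the pads) lies 2 mm behind it (env.tip_reach is the distance from the TCP to the fingertips, in m); z points along the fingers, y is the line along which they close (so a half turn about z gives the same grasp; the last joint's range is limited). The gripper opens to 87 mm and grips with 3 to 60 N. Pads are 19 mm wide; open, the fingers measure 117 mm over their backs; the gripper's body (75 mm by 190 mm) begins 51 mm behind the grasp point.
Start: joints at [66.755, 18.392, -4.016, 83.108, 1.295, 78.541, -3.26], TCP at [0.265, -0.594, 0.24] pointing down, gripper open.
Joint ranges: [-163.93, 163.93], [-17.29, 119.83], [-79.2, 71.16], [3.27, 140.29], [-89.18, 269.18], [5.43, 117.66], [-154.24, 154.24]. Speed limits (degrees/s): [147.25, 147.25, 180, 180, 180, 180, 180].

## Interface

Orientations are given as [roll, pitch, yaw] about the fixed x, y, z axes, in that order (R = Rz(yaw) Ry(pitch) Rx(roll)).
In Python, from cell import env gives the robot as it stands.
- The arm moves only by the shell command python3 steer.py 'ROWS' [FORCE]. ROWS is rows parted by semicolons, their numbers by spaces, 1 to 8 of them, each of 5 numbers: dx, dy, dz in m, then a turn about the tool's z in degrees, then the finger opening in m; each row is the pose to reach, as a shift and turn from the pose commanded when the command began, along the tool's axes at that moment; what a row does not reach only later rows make up. A row lasts 1/12 s, in which the tool goes at most 0.0417 m and 7.16 degrees, less where a joint would pass 70% of its speed; a pose out of reach is approached as far as the arm can. The fingers move at their own pace and stop on an object; FORCE is the grip in N (left out, the last holds). Time passes only in rows, so rows that do not move let the fingers close. It prints the time, the measured TCP pose, the force, the opening and the grip force at its end.
- env.get_obs(): the state, without advancing time (a new reading comes with each control period).
- env.read_camera(name): name is "scene" or "top" or "wrist"; returns a dict with "color" (480x640x3 uint8, blue, green, red), "fx", "fy", "cx", "cy" (pixels), "world_from_camera" (4x4, takes a point from camera to world coordinates). Camera axes: x right, y down, z forward; pixel columns grow to the right and rows downward; lengths in m; the calibration is good to about 2 mm. A picture is of the moment at which its call begins. There is no depth.
- env.sign_off(): hands the job in; it is judged then, once.
The state is a dict: "time_s": time; "qpos": joint angles; "joint_velocities": joint speeds; "effort": joint torques, N m; "tool_pos": TCP position; "tool_rot": TCP orientation; "force": force on the tool from outside, world axes, zero at the start; "wrist_torque": the same for the moment, N m; "grip_width": finger opening in m; "grasp_force": force on a finger pad.
Only numpy, scipy, OpenCV 4.12 (cv2) and the standard library are available. Lean on these libraries where they do the work, as an engineer would, in place of code of your own. Each camera call takes 0.05 s, during which the arm holds its last target. There are 200 camera calls.

## Task

Get the round-bar hardness check ready: on the stage plate with the two stops, lay the drilled block flat and slide it fully home, its long side flush against the long fence and its end against the short stop, and let go of it before anything goes on top; then stand the V-block squarely on the middle of it, groove up and running the block's long way, and lay the round bar in the groove, centred on the V-block. The round reference block goes flat inside the ring of the other stage plate, whenever it suits you. Set everything down rather than dropping it, and leave the square reference block, the reading microscope and the indenter case alone.

Things in the scene. Friction and masses are not known exactly. Their poses are not given: they have to be found in the camera images.
- datum_plate: Fixed dark stage plate, 140 (x) x 160 (y) x 12 mm; origin centre of underside, z up. Two bright steel stops stand 8 mm above its top: a long fence along y near the +x edge (inner face x = +50 mm, 15 wide, y -78 to +72) and a short stop near the +y edge (inner face y = +60 mm, 15 wide, x -15 to +35). Rest of the top free. Left or right of the robot, x axis within 20 degrees of world x.
- ring_plate: Fixed dark stage plate, 130 x 130 x 12 mm, with a bright steel ring in its middle: inner diameter 60 mm, outer 76 mm, 5 mm high above the plate's top, which is also the floor inside the ring. Origin at the centre of the underside, below the ring's centre, z up. On the other side of the robot from the plate with the stops.
- setup_block: Loose drilled steel block (1-2-3 block) lying flat, 75 (x) x 50 (y) x 25 mm high, 0.7 kg, holes seen as dark dots. Origin centre of underside, z up. Fully home on the plate with the stops, its x is parallel to the plate's y (either way round), its centre at plate x = +25, y = +22.5 mm, underside 12 mm above the counter. It slides on the plate under about 4 to 12 N.
- v_block: Loose steel V-block, groove up, 50 mm long along its own x (the groove's direction), 44 mm wide (y), 35 mm high, 0.5 kg. The 90 degree groove is 24 mm wide at the top and 12 mm deep (root 23 mm above the underside), with a flat land 10 mm wide on each side. Origin at the centre of the underside, z up.
- bar: Loose plain round steel bar, diameter 28 mm, 90 mm long, 0.45 kg, lying on the counter. Origin at its very middle, on its axis; x runs along the bar; it may roll if nudged. Lying in the V-block's groove, its axis is 43 mm above the V-block's underside (8 mm above its top).
- round_ref: Loose round steel reference block: a disc of diameter 50 mm, 15 mm high, about 0.23 kg, lying flat. Origin at the centre of the underside, z up.
- square_ref: Bystander: loose square steel reference block, 60 x 60 x 12 mm, with a few indent marks. Origin at the centre of the underside. Leave it alone.
- microscope: Bystander: loose black reading microscope, an upright tube 52 mm across its foot and 145 mm tall. Origin at the centre of the underside. Leave it alone.
- indenter_case: Bystander: loose closed black indenter case, 80 x 125 x 33 mm. Origin at the centre of the underside. Leave it alone.

How it is judged (in metres and radians):
On the way, in this order (a step that is already met when the one before it is completed fails the run):
1. The drilled block lies flat on the plate with the stops, flush against the long fence and the short stop, let go (x of setup_block in the frame of datum_plate between 0.023 and 0.0275 m and y of setup_block in the frame of datum_plate between 0.0205 and 0.025 m and z of setup_block in the frame of datum_plate between 0.01 and 0.0145 m and angle between setup_block's own z axis and vertical below 0.04 rad and angle between the x axis of setup_block and the y axis of datum_plate, either way round below 0.035 rad and contact force between the fingers and setup_block below 0.1 N), for 0.2 s.
2. The V-block stands on the middle of the drilled block, groove along it, let go; the drilled block is still home (x of setup_block in the frame of datum_plate between 0.023 and 0.0275 m and y of setup_block in the frame of datum_plate between 0.0205 and 0.025 m and z of setup_block in the frame of datum_plate between 0.01 and 0.0145 m and angle between setup_block's own z axis and vertical below 0.04 rad and angle between the x axis of setup_block and the y axis of datum_plate, either way round below 0.035 rad and x of v_block in the frame of setup_block between -0.01 and 0.01 m and y of v_block in the frame of setup_block between -0.008 and 0.008 m and z of v_block in the frame of setup_block between 0.0225 and 0.0275 m and angle between v_block's own z axis and vertical below 0.05 rad and angle between the x axis of v_block and the x axis of setup_block, either way round below 0.12 rad and contact force between the fingers and v_block below 0.1 N), for 0.2 s.
3. The bar lies in the groove, centred, let go; all below it is still in place (x of setup_block in the frame of datum_plate between 0.023 and 0.0275 m and y of setup_block in the frame of datum_plate between 0.0205 and 0.025 m and z of setup_block in the frame of datum_plate between 0.01 and 0.0145 m and angle between setup_block's own z axis and vertical below 0.04 rad and angle between the x axis of setup_block and the y axis of datum_plate, either way round below 0.035 rad and x of v_block in the frame of setup_block between -0.01 and 0.01 m and y of v_block in the frame of setup_block between -0.008 and 0.008 m and z of v_block in the frame of setup_block between 0.0225 and 0.0275 m and angle between v_block's own z axis and vertical below 0.05 rad and angle between the x axis of v_block and the x axis of setup_block, either way round below 0.12 rad and x of bar in the frame of v_block between -0.012 and 0.012 m and y of bar in the frame of v_block between -0.003 and 0.003 m and z of bar in the frame of v_block between 0.0395 and 0.0455 m and angle between the x axis of bar and the x axis of v_block, either way round below 0.06 rad and contact force between the fingers and bar below 0.1 N), for 0.2 s.
At the end, for the whole second after the job is handed in: Drilled block flat on its plate, under 2 mm from fence and stop, square to 0.035 rad; V-block on it, within 10 mm lengthwise and 8 mm crosswise of its middle, 0.12 rad; bar down in the groove, middles within 12 mm; round block flat inside the ring; all at rest (x of setup_block in the frame of datum_plate between 0.023 and 0.0275 m and y of setup_block in the frame of datum_plate between 0.0205 and 0.025 m and z of setup_block in the frame of datum_plate between 0.01 and 0.0145 m and angle between setup_block's own z axis and vertical below 0.04 rad and angle between the x axis of setup_block and the y axis of datum_plate, either way round below 0.035 rad and x of v_block in the frame of setup_block between -0.01 and 0.01 m and y of v_block in the frame of setup_block between -0.008 and 0.008 m and z of v_block in the frame of setup_block between 0.0225 and 0.0275 m and angle between each of v_block, round_ref's own z axis and vertical below 0.05 rad and angle between the x axis of v_block and the x axis of setup_block, either way round below 0.12 rad and x of bar in the frame of v_block between -0.012 and 0.012 m and y of bar in the frame of v_block between -0.003 and 0.003 m and z of bar in the frame of v_block between 0.0395 and 0.0455 m and angle between the x axis of bar and the x axis of v_block, either way round below 0.06 rad and horizontal distance between round_ref and ring_plate below 0.008 m and z of round_ref in the frame of ring_plate between 0.01 and 0.0145 m and linear speed of each of setup_block, v_block, bar, round_ref below 0.02 m/s); the robot touches nothing.
It fails at once if The square reference block, the reading microscope or the indenter case is disturbed (moved more than 15 mm) (distance of any of square_ref, microscope, indenter_case from where it was at the start of the episode above 0.015 m).
It fails at once if One of the four things is dropped (it falls more than about 15 mm, out of the fingers) ((linear speed of setup_block above 0.55 m/s and contact force between the fingers and setup_block below 0.1 N) or (linear speed of v_block above 0.55 m/s and contact force between the fingers and v_block below 0.1 N) or (linear speed of bar above 0.55 m/s and contact force between the fingers and bar below 0.1 N) or (linear speed of round_ref above 0.55 m/s and contact force between the fingers and round_ref below 0.1 N)).
It also fails if it takes over 122 s, if anything falls off the work surface, if the arm or the gripper's body presses on something with over 40 N, if the wrist force passes 120 N, or if a joint passes its speed limit or range.

## Working session

There is one attempt and no reset: what is moved stays moved. The work goes in short steps, Python scripts to look and compute and a shell command to move; the robot and the scene stay as the last step left them, time stands still between calls to the robot, and variables do not carry over. Pictures are saved under pics/ and viewed, at most 14 in all, crops included, and the job is handed in when it is done.

```bash
ls; mkdir -p pics
python3 - <<'E'
from cell import env
import cv2
print(env.tip_reach, env.get_obs())
for n in("top","scene"):
    c=env.read_camera(n); cv2.imwrite(f"pics/{n}0.png",c["color"]); print(n,c["fx"],c["cx"],c["cy"],c["world_from_camera"])
E
```

```text
cell.py
pics
steer.py
0.017 {'time_s': 0.0, 'qpos': array([66.75689728, 18.43875361, -4.01540441, 83.17275236,  1.2949493 ,
       78.54046949, -3.25827474]), 'joint_velocities': array([ 0.11017392, -0.02093756,  0.05233872, -0.02020209,  0.03896712,
       -0.01070689,  0.00781906]), 'effort': array([ 7.91195343e-04, -4.91285741e+01, -4.03295355e-01, -3.12532461e+01,
       -6.39463635e-02,  4.37443075e-02,  1.87061119e-04]), 'tool_pos': array([ 0.26465638, -0.59313009,  0.23848376]), 'tool_rot': array([-1.79893261e+02,  5.62444977e-03,  2.40544045e+01]), 'force': array([-0.14607609, -0.08057258, -0.31908293]), 'wrist_torque': array([0.0071993 , 0.00580025, 0.02644623]), 'grasp_force': 0.0, 'grip_width': 0.08657986874736742}
top 594.3724013138745 319.54544496785576 239.99031566544747 [[ 0.0045359  -0.99562083  0.09337336  0.47827574]
 [-0.99985137 -0.00296232  0.01698423 -0.00694926]
 [-0.01663325 -0.09343652 -0.99548629  1.28033663]
 [ 0.          0.          0.          1.        ]]
scene 435.9338743437559 322.1390879479372 237.72425585049027 [[ 0.02466166  0.53720123 -0.8430935   1.25464972]
 [ 0.9996941  -0.01483148  0.01979214 -0.02309377]
 [-0.00187196 -0.8433237  -0.53740267  0.4401723 ]
 [ 0.          0.          0.          1.        ]]
```

View pics/top0.png

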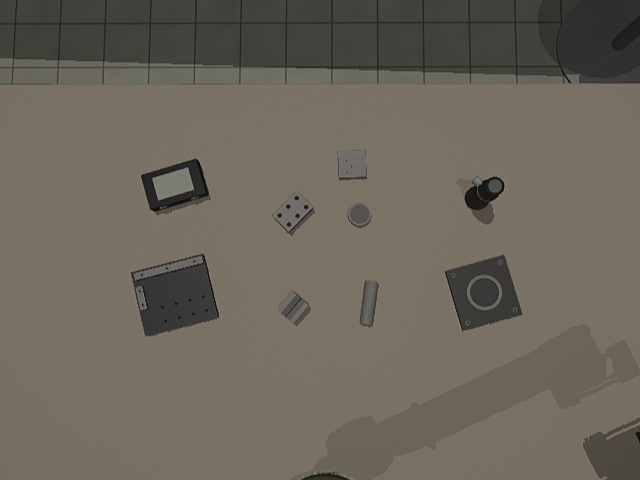

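View pics/scene0.png

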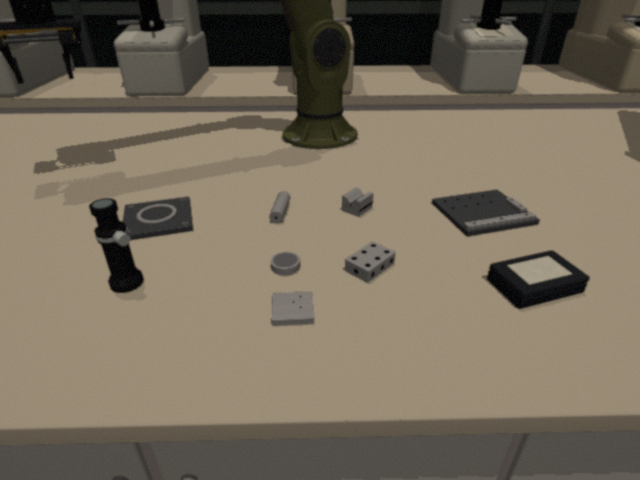

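The top view shows the stop plate on the left at about (175,295), with its fence on the upper edge and its stop on the left edge. The ring plate is on the right, with the ring at about (484,293). The loose parts are the drilled block (293,212), the disc (360,214), the V-block (294,308), the bar (369,303), the square ref (352,164), the case (175,185) and the microscope (477,200). The scene view shows the same layout, with everything lying flat.

```bash
cat > h.py <<'E'
from cell import env
import cv2, numpy as np, sys
from scipy.spatial.transform import Rotation as R
def snap(n,name=None):
    c=env.read_camera(n)
    if name: cv2.imwrite(f"pics/{name}.png",c["color"])
    return c
def p2w(c,uv,z):
    uv=np.atleast_2d(uv).astype(float); T=np.array(c["world_from_camera"])
    d=np.c_[(uv[:,0]-c["cx"])/c["fx"],(uv[:,1]-c["cy"])/c["fy"],np.ones(len(uv))]@T[:3,:3].T
    return T[:3,3]+d*((z-T[2,3])/d[:,2])[:,None]
def w2p(c,P):
    T=np.array(c["world_from_camera"]); q=(np.atleast_2d(P)-T[:3,3])@T[:3,:3]
    return np.c_[q[:,0]/q[:,2]*c["fx"]+c["cx"],q[:,1]/q[:,2]*c["fy"]+c["cy"]]
def delta(p,yaw):
    o=env.get_obs(); M=R.from_euler("xyz",o["tool_rot"],degrees=True).as_matrix()
    d=M.T@(np.array(p)-o["tool_pos"]); t=-((yaw-o["tool_rot"][2]+90)%180-90)
    print("delta",d.round(4),"turn",round(t,2),"(alt",round(t-180*np.sign(t),1),") yaw now",o["tool_rot"].round(2),"q7",o["qpos"][6].round(1),"pos",o["tool_pos"].round(4))
E
python3 - <<'E'
from h import *
c=snap("top")
for n,uv,z in [("blk",(293,212),.025),("disc",(360,214),.015),("v",(294,308),.035),("bar",(369,303),.014),("ring",(484.5,293),.017),("datum",(175,295),.012),("square",(352,164),.012),("case",(175,185),.033),("mic",(477,200),0)]: print(n,p2w(c,uv,z)[0].round(3))
w=snap("wrist"); T=w["world_from_camera"]; o=env.get_obs(); M=R.from_euler("xyz",o["tool_rot"],degrees=True).as_matrix()
print(w["fx"],M.T@(T[:3,3]-o["tool_pos"]),M.T@T[:3,:3])
delta([.55,-.02,.26],0)
E
```

```text
blk [0.656 0.071 0.025]
disc [ 0.653 -0.072  0.015]
v [0.453 0.067 0.035]
bar [ 0.463 -0.091  0.014]
ring [ 0.486 -0.334  0.017]
datum [0.478 0.323 0.012]
square [ 0.763 -0.055  0.012]
case [0.712 0.324 0.033]
mic [ 0.686 -0.326  0.   ]
411.5034251383523 [ 0.07632135 -0.00026998 -0.14539094] [[-4.54050624e-04 -9.60967331e-01 -2.76661494e-01]
 [ 9.99999370e-01 -1.52332265e-04 -1.11205937e-03]
 [ 1.02650826e-03 -2.76661825e-01  9.60966795e-01]]
delta [ 0.4942 -0.4073 -0.0207] turn 24.05 (alt -155.9 ) yaw now [-1.7993e+02  1.0000e-02  2.4050e+01] q7 -3.3 pos [ 0.2647 -0.5933  0.2389]
```

```bash
r='0.27 -0.194 -0.06 24.05 0.086'; python3 steer.py '0.27 -0.194 -0.06 24.05 0.086;0.27 -0.194 -0.06 24.05 0.086;0.27 -0.194 -0.06 24.05 0.086;0.27 -0.194 -0.06 24.05 0.086;0.27 -0.194 -0.06 24.05 0.086;0.27 -0.194 -0.06 24.05 0.086;0.27 -0.194 -0.06 24.05 0.086;0.27 -0.194 -0.06 24.05 0.086'; python3 -c "from h import *;delta([.6,-.02,.3],0)"
```

```text
time_s: 0.87
tool_pos: [0.4303, -0.3089, 0.299]
tool_rot: [180.0, -0.0, -0.0]
force: [0.9, -0.6, 0.5]
grip_width: 0.0858
grasp_force: 0.0
delta [ 0.1697 -0.2889 -0.0011] turn -0.0 (alt 180.0 ) yaw now [179.97  -0.    -0.  ] q7 -57.8 pos [ 0.4303 -0.3089  0.299 ]
```

```bash
python3 steer.py '0.17 -0.289 0 0 0.086;0.17 -0.289 0 0 0.086;0.17 -0.289 0 0 0.086;0.17 -0.289 0 0 0.086;0.17 -0.289 0 0 0.086;0.17 -0.289 0 0 0.086;0.17 -0.289 0 0 0.086;0.17 -0.289 0 0 0.086'; python3 steer.py '0 0 0 0 0.086;0 0 0 0 0.086;0 0 0 0 0.086'; python3 -c "
from h import *
snap('wrist','w1');delta([.6,-.02,.3],0)"
```

```text
time_s: 1.53
tool_pos: [0.5993, -0.0219, 0.2987]
tool_rot: [180.0, -0.0, -0.0]
force: [0.1, -0.4, 0.2]
grip_width: 0.086
grasp_force: 0.0
time_s: 1.78
tool_pos: [0.5985, -0.0241, 0.2981]
tool_rot: [180.0, 0.1, 0.0]
force: [0.8, -1.4, -0.4]
grip_width: 0.086
grasp_force: 0.0
delta [ 0.0016 -0.0053 -0.0017] turn -0.11 (alt 179.9 ) yaw now [ 1.7993e+02  5.0000e-02 -1.1000e-01] q7 -95.0 pos [ 0.5984 -0.0253  0.2983]
```

View pics/w1.png

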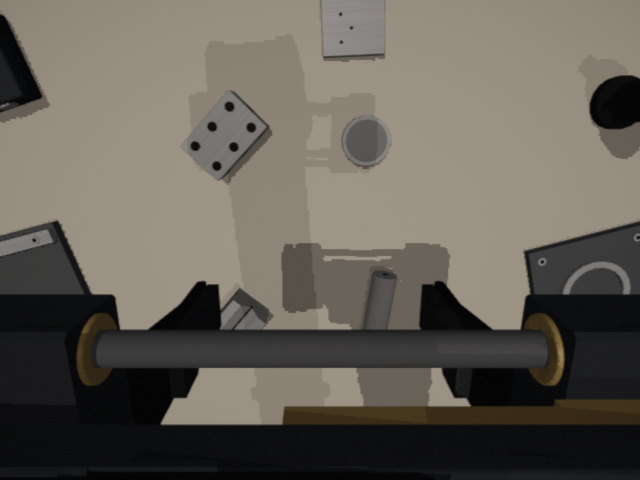

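The wrist view is clear ahead of the fingers. It shows the drilled block's top with corners near (231,91), (268,126), (221,180) and (181,147), and the disc centred at about (366,141). Next I refine the block.

```bash
cat >> h.py <<'E'
def seg(c,uv,z,lo,hi=256,r=60):
    "top-face rectangle: bright region around uv, projected to height z"
    g=cv2.GaussianBlur(cv2.cvtColor(c["color"],cv2.COLOR_BGR2GRAY),(3,3),0)
    hsv=cv2.cvtColor(c["color"],cv2.COLOR_BGR2HSV)
    m=((hsv[...,1]<lo)&(g>hi)).astype(np.uint8); m=cv2.morphologyEx(m,cv2.MORPH_CLOSE,np.ones((9,9)))
    n,l,s,_=cv2.connectedComponentsWithStats(m); k=l[int(uv[1]),int(uv[0])]
    cs=max(cv2.findContours((l==k).astype(np.uint8),0,2)[0],key=cv2.contourArea)[:,0]
    W=p2w(c,cs,z)[:,:2]*1000
    return cs,W,cv2.minAreaRect(W.astype(np.float32))
E
python3 - <<'E'
from h import *
c=snap("wrist"); i=c["color"]; h=cv2.cvtColor(i,cv2.COLOR_BGR2HSV)
for u,v in [(221,140),(221,180),(215,172),(221,184),(221,195),(250,108),(256,100),(366,141),(345,145),(380,120),(330,120),(160,150)]: print((u,v),h[v,u])
E
```

```text
(221, 140) [ 15  13 120]
(221, 180) [ 17  40 133]
(215, 172) [ 10  13 119]
(221, 184) [ 18  37 157]
(221, 195) [ 18  37 157]
(250, 108) [ 17  41 118]
(256, 100) [ 17  39 139]
(366, 141) [20  9 87]
(345, 145) [10  8 96]
(380, 120) [ 15  26 136]
(330, 120) [ 18  40 141]
(160, 150) [ 18  38 155]
```

Run:
```python
from h import *
c=snap("wrist")
out=c["color"].copy()
for n,uv,z,s,g in [("blk",(226,128),.025,25,60),("blk",(226,128),.025,25,100),("disc",(366,141),.015,25,60)]:
    cs,W,r=seg(c,uv,z,s,g); print(n,np.round(r[0],1),np.round(r[1],1),round(r[2],2),cv2.minEnclosingCircle(W.astype(np.float32)),cs.min(0),cs.max(0))
    cv2.drawContours(out,[cs.reshape(-1,1,2)],-1,(0,0,255) if g>80 else (0,255,0),1)
cv2.imwrite("pics/s1.png",cv2.resize(out[70:200,150:420],None,fx=2.9,fy=2.9,interpolation=0))
```

```text
blk [660.   71.3] [50.6 75.9] 45.91 ((660.33251953125, 71.40892791748047), 44.435672760009766) [179  91] [265 180]
blk [660.1  72.4] [48.8 74.4] 45.96 ((659.6980590820312, 72.06501770019531), 43.651912689208984) [179  91] [263 180]
disc [655.7 -70.4] [48.9 48.3] 89.8 ((655.3287963867188, -70.43700408935547), 24.740629196166992) [340 115] [388 164]
```

View pics/s1.png

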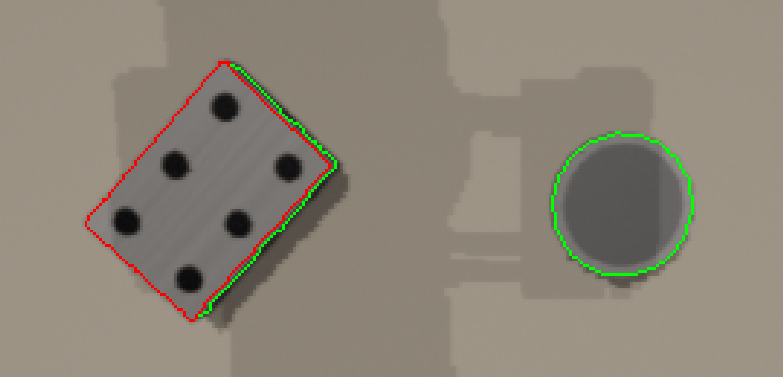

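The overlay outlines the block's top, 49x74 mm, which matches, centred at (0.660,0.072) with its long axis at -44°. The disc is at (0.6555,-0.070), diameter 49 mm, which also matches.

```bash
python3 -c "from h import *;delta([.660,.072,.10],-44)"
```

```text
delta [ 0.0614 -0.0982  0.1985] turn 43.81 (alt -136.2 ) yaw now [ 1.7994e+02  1.0000e-02 -1.9000e-01] q7 -95.0 pos [ 0.5983 -0.0258  0.2986]
```

```bash
python3 steer.py '0.0614 -0.0982 0 -136.2 0.086;0.0614 -0.0982 0.1 -136.2 0.086;0.0614 -0.0982 0.1 -136.2 0.086;0.0614 -0.0982 0.1 -136.2 0.086;0.0614 -0.0982 0.1 -136.2 0.086;0.0614 -0.0982 0.1 -136.2 0.086;0.0614 -0.0982 0.1 -136.2 0.086;0.0614 -0.0982 0.1 -136.2 0.086' 40;python3 steer.py '0 0 0 -79 0.086;0 0 0 -79 0.086;0 0 0 -79 0.086;0 0 0 -79 0.086;0 0 0 -79 0.086;0 0 0 -79 0.086;0 0 0 -79 0.086;0 0 0 -79 0.086'; python3 -c "from h import *;delta([.660,.072,.10],136)"
```

```text
time_s: 2.6
tool_pos: [0.6601, 0.0727, 0.1982]
tool_rot: [180.0, 0.1, 57.5]
force: [-0.4, -0.2, 0.4]
grip_width: 0.086
grasp_force: 0.0
time_s: 3.27
tool_pos: [0.6602, 0.0723, 0.1986]
tool_rot: [-180.0, 0.1, 114.8]
force: [-0.0, -0.3, 0.9]
grip_width: 0.0859
grasp_force: 0.0
delta [-0.0001 -0.0003  0.0986] turn -21.22 (alt 158.8 ) yaw now [-1.7997e+02  8.0000e-02  1.1478e+02] q7 1.3 pos [0.6602 0.0723 0.1986]
```

```bash
python3 steer.py '0 0 0.03 -21.2 0.086;0 0 0.06 -21.2 0.086;0 0 0.09 -21.2 0.086;0 0 0.12 -21.2 0.086;0 0 0.14 -21.2 0.086;0 0 0.155 -21.2 0.086;0 0 0.165 -21.2 0.086;0 0 0.1692 -21.2 0.086'; python3 steer.py '0 0 0 0 0.086;0 0 0 0 0.086'; python3 -c "from h import *;delta([.660,.072,.029],136)"
```

```text
time_s: 3.93
tool_pos: [0.6597, 0.0734, 0.0282]
tool_rot: [-179.9, -0.0, 135.7]
force: [-0.3, -1.0, 0.3]
grip_width: 0.0859
grasp_force: 0.0
time_s: 4.1
tool_pos: [0.661, 0.0747, 0.0306]
tool_rot: [179.9, 0.1, 135.8]
force: [0.4, -0.1, -0.4]
grip_width: 0.0858
grasp_force: 0.0
delta [-0.0012 -0.0026  0.0016] turn -0.22 (alt 179.8 ) yaw now [1.7993e+02 7.0000e-02 1.3578e+02] q7 15.8 pos [0.661  0.0747 0.0306]
```

```bash
python3 steer.py '0 0 0.001 0 0.03;0 0 0.001 0 0.03;0 0 0.001 0 0.03;0 0 0.001 0 0.03;0 0 0.001 0 0.03;0 0 0.001 0 0.03;0 0 0.001 0 0.03;0 0 0.001 0 0.03' 45; python3 steer.py '0 0 0 0 0.03;0 0 0 0 0.03;0 0 -0.01 0 0.03;0 0 -0.03 0 0.03;0 0 -0.06 0 0.03;0 0 -0.1 0 0.03;0 0 -0.13 0 0.03;0 0 -0.13 0 0.03'
```

```text
time_s: 4.77
tool_pos: [0.6586, 0.0729, 0.0284]
tool_rot: [-179.7, -0.0, 135.8]
force: [-4.7, -2.7, 5.7]
grip_width: 0.0495
grasp_force: 45.0
time_s: 5.43
tool_pos: [0.6634, 0.0765, 0.1653]
tool_rot: [179.5, 0.3, 135.8]
force: [1.7, 1.3, -5.8]
grip_width: 0.0498
grasp_force: 45.0
```

```bash
python3 -c "from h import *;delta([.49,.25,.24],103)"
```

```text
delta [ 0.2448  0.0042 -0.0762] turn 32.82 (alt -147.2 ) yaw now [179.49   0.35 135.82] q7 19.6 pos [0.6634 0.0765 0.1653]
```

```bash
python3 steer.py '0.03 0.0 -0.03 5 0.03;0.07 0.002 -0.05 10 0.03;0.11 0.003 -0.076 16 0.03;0.15 0.004 -0.076 22 0.03;0.18 0.004 -0.076 28 0.03;0.21 0.004 -0.076 32.8 0.03;0.235 0.004 -0.076 32.8 0.03;0.245 0.004 -0.076 32.8 0.03'; python3 steer.py '0 0 0 0 0.03;0 0 0 0 0.03;0 0 0 0 0.03;0 0 0 0 0.03'; python3 -c "
from h import *
snap('wrist','w2');delta([.49,.25,.24],103)"
```

```text
time_s: 6.1
tool_pos: [0.4821, 0.2522, 0.2326]
tool_rot: [-179.8, -0.0, 103.4]
force: [-0.4, 1.8, -8.2]
grip_width: 0.0499
grasp_force: 45.0
time_s: 6.43
tool_pos: [0.4883, 0.2466, 0.2335]
tool_rot: [-179.9, 0.0, 102.8]
force: [-0.4, 0.0, -8.0]
grip_width: 0.0495
grasp_force: 45.0
delta [ 0.0027  0.0024 -0.0063] turn -0.15 (alt 179.8 ) yaw now [-179.94   -0.    102.85] q7 -25.1 pos [0.4882 0.2468 0.2337]
```

View pics/w2.png

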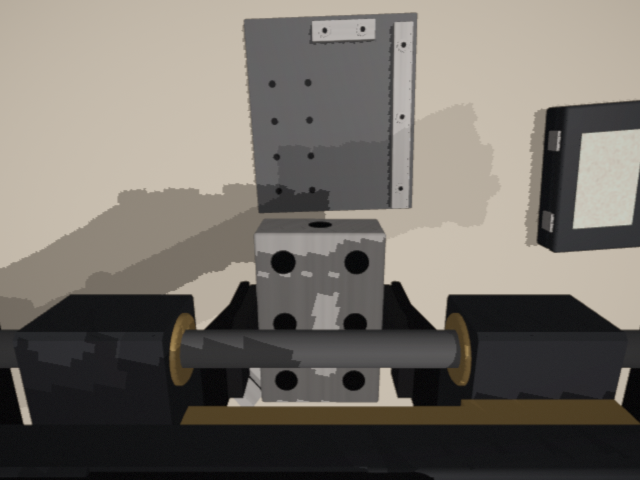

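The wrist view shows the whole stop plate. Its corners are near (245,19), (416,14), (411,209) and (258,212), the fence is the bright bar at u 391–413, and the stop is at (343,30). The held block's front top edge runs (256,234)–(385,234). Next I fit those.

Run:
```python
from h import *
c=snap("wrist"); g=cv2.cvtColor(c["color"],cv2.COLOR_BGR2GRAY)
o=env.get_obs()
for n,uv in [("fence",(402,80)),("stop",(343,33))]:
    m=((g>100)&(cv2.cvtColor(c["color"],cv2.COLOR_BGR2HSV)[...,1]<25)).astype(np.uint8)
    u0,u1,v0,v1=(386,420,10,215) if n=="fence" else (305,380,12,48)
    k=np.zeros_like(m);k[v0:v1,u0:u1]=m[v0:v1,u0:u1]; k=cv2.morphologyEx(k,cv2.MORPH_CLOSE,np.ones((7,7)))
    cs=max(cv2.findContours(k,0,2)[0],key=cv2.contourArea)[:,0]
    W=p2w(c,cs,.020)[:,:2]*1000; r=cv2.minAreaRect(W.astype(np.float32)); print(n,np.round(r[0],1),np.round(r[1],1),round(r[2],2),cs.min(0),cs.max(0))
    print(cv2.boxPoints(r).round(1).tolist())
print("plate corners",p2w(c,[(245,19),(416,14),(411,209),(258,212)],.012)[:,:2].round(4).tolist())
M=R.from_euler("xyz",o["tool_rot"],degrees=True).as_matrix()
for uv,dz in [((256,234),.004),((385,234),.004),((260,221),.029),((380,220),.029)]:
    P=p2w(c,uv,o["tool_pos"][2]-dz)[0]; print(uv,(M.T@(P-o["tool_pos"])).round(4))
```

```text
fence [536.2 339.6] [ 23.8 155.9] 15.36 [386  13] [416 208]
[[504.1000061035156, 411.6000061035156], [545.4000244140625, 261.29998779296875], [568.2999877929688, 267.6000061035156], [527.0, 417.8999938964844]]
stop [473.4 392.2] [59.2 23. ] 12.81 [305  15] [379  47]
[[442.0, 396.79998779296875], [447.1000061035156, 374.3999938964844], [504.8999938964844, 387.5], [499.79998779296875, 410.0]]
plate corners [[0.3951, 0.385], [0.5282, 0.419], [0.5692, 0.2649], [0.4341, 0.2313]]
(256, 234) [ 0.0352 -0.0236  0.004 ]
(385, 234) [0.0352 0.0249 0.004 ]
(260, 221) [ 0.0342 -0.0257  0.029 ]
(380, 220) [0.0347 0.0266 0.029 ]
```

```bash
cat > plate.py <<'E'
from h import *
from scipy.optimize import least_squares
def edge(g,a,b,n=12):
    "strongest gradient crossing along segment a-b, subpixel"
    t=np.linspace(0,1,81); P=np.outer(1-t,a)+np.outer(t,b)
    v=cv2.remap(g.astype(np.float32),P[:,0].astype(np.float32).reshape(1,-1),P[:,1].astype(np.float32).reshape(1,-1),cv2.INTER_LINEAR)[0]
    d=np.abs(np.gradient(cv2.GaussianBlur(v.reshape(1,-1),(9,1),0)[0])); i=d[4:-4].argmax()+4; return P[i]
def fit(c,x0):
    g=cv2.GaussianBlur(cv2.cvtColor(c["color"],cv2.COLOR_BGR2GRAY),(3,3),0)
    F=[]  # (axis, value, z, [other coordinate samples])
    for ax,val,z,oth in [(0,50,20,np.arange(-70,45,8)),(1,60,20,np.arange(-10,32,5)),(0,-70,12,np.arange(-70,75,8)),(1,-80,12,np.arange(-60,45,8)),(1,80,12,np.arange(-60,-20,8))]:
        for s in oth: F.append((ax,val,z,s))
    x=np.array(x0,float)
    for it in range(4):
        meas=[]
        for ax,val,z,s in F:
            q=[]
            for e in (-4,4):
                l=[0,0]; l[ax]=val+e; l[1-ax]=s
                q.append([*(Rm(x[2])@l/1000+x[:2]),z/1000])
            a,b=w2p(c,q)
            if min(a.min(),b.min())<1: meas.append(None);continue
            meas.append(p2w(c,edge(g,a,b),z/1000)[0,:2])
        def res(x): return [((Rm(x[2]).T@(m-x[:2]))[f[0]]*1000-f[1]) for f,m in zip(F,meas) if m is not None]
        x=least_squares(res,x,loss="soft_l1",x_scale=[.001,.001,.3]).x
    r=np.array(res(x)); print("plate",x.round(4),"rms",np.sqrt((r**2).mean()).round(2),"median",np.median(abs(r)).round(2)); i=0
    for ax,val in [(0,50),(1,60),(0,-70),(1,-80),(1,80)]:
        rr=[q for q,f in zip(r,[f for f,m in zip(F,meas) if m is not None]) if (f[0],f[1])==(ax,val)]; print(ax,val,np.round(np.median(rr),2),len(rr))
    return x
def Rm(a): a=np.radians(a); return np.array([[np.cos(a),-np.sin(a)],[np.sin(a),np.cos(a)]])
E
python3 -c "
from plate import *
c=snap('wrist'); fit(c,[.4816,.325,14.4])
c=snap('top'); fit(c,[.4816,.325,14.4])"
```

```text
plate [ 0.4811  0.3253 14.9615] rms 0.36 median 0.2
0 50 0.22 15
1 60 0.0 9
0 -70 -0.28 19
1 -80 0.05 14
1 80 -0.09 5
plate [ 0.4801  0.323  14.3481] rms 1.81 median 1.15
0 50 -0.93 15
1 60 -1.72 9
0 -70 0.94 19
1 -80 -0.11 14
1 80 2.89 5
```

```bash
python3 -c "
from plate import *
p=Rm(14.96)@[.020,.019]+[.4811,.3253]; print(p)
delta([*p,.06],104.96)"
```

```text
[0.49551738 0.34881891]
delta [0.0968 0.0302 0.1742] turn -2.04 (alt 178.0 ) yaw now [-1.7997e+02 -2.0000e-02  1.0292e+02] q7 -25.1 pos [0.4878 0.2477 0.2341]
```

```bash
python3 steer.py '0.03 0.01 0.02 -1 0.03;0.06 0.02 0.05 -2.04 0.03;0.09 0.03 0.085 -2.04 0.03;0.0968 0.0302 0.12 -2.04 0.03;0.0968 0.0302 0.145 -2.04 0.03;0.0968 0.0302 0.163 -2.04 0.03;0.0968 0.0302 0.174 -2.04 0.03;0.0968 0.0302 0.174 -2.04 0.03'; python3 steer.py '0 0 0 0 0.03;0 0 0 0 0.03;0 0 0 0 0.03;0 0 0 0 0.03'; python3 -c "
from plate import *
p=Rm(14.96)@[.020,.019]+[.4811,.3253]
delta([*p,.041],104.96);snap('wrist','w3')"
```

```text
time_s: 7.3
tool_pos: [0.4941, 0.3477, 0.0574]
tool_rot: [-179.7, 0.1, 105.0]
force: [-0.8, -1.3, -7.5]
grip_width: 0.0495
grasp_force: 45.0
time_s: 7.63
tool_pos: [0.496, 0.3499, 0.062]
tool_rot: [179.8, -0.0, 105.0]
force: [-0.2, 0.5, -7.4]
grip_width: 0.0496
grasp_force: 45.0
delta [-0.0009 -0.0008  0.021 ] turn 0.04 (alt -180.0 ) yaw now [ 1.7984e+02 -2.0000e-02  1.0500e+02] q7 -42.3 pos [0.496  0.3499 0.062 ]
```

View pics/w3.png

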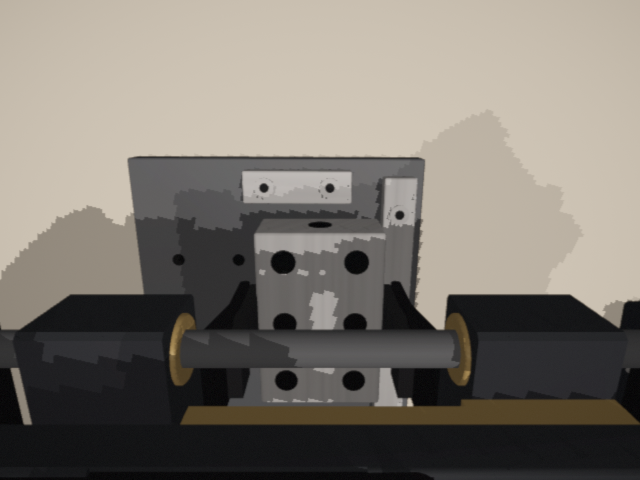

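The block hovers inside the corner. Its front edge is at row ~221 with the stop's inner edge at row ~203, and its right side is at u 380–385, just left of the fence's inner face at ~385. I lower it gently.

```bash
python3 steer.py '0 0 0.006 0 0.03;0 0 0.012 0 0.03;0 0 0.015 0 0.03;0 0 0.017 0 0.03;0 0 0.018 0 0.03;0 0 0.019 0 0.03;0 0 0.019 0 0.03;0 0 0.019 0 0.03'; python3 steer.py '0 0 0.001 0 0.03;0 0 0.0015 0 0.03;0 0 0.002 0 0.03;0 0 0.002 0 0.03'
```

```text
time_s: 8.35
tool_pos: [0.495, 0.3495, 0.0414]
tool_rot: [180.0, -0.0, 105.0]
force: [0.2, 0.9, -8.2]
grip_width: 0.0495
grasp_force: 45.0
time_s: 8.68
tool_pos: [0.4952, 0.3497, 0.0405]
tool_rot: [180.0, 0.0, 105.0]
force: [-2.0, -2.1, 1.9]
grip_width: 0.0496
grasp_force: 45.0
```

```bash
python3 steer.py '0 0.0005 0 0 0.03;0 0.001 0 0 0.03;0 0.0015 0 0 0.03;0 0.002 0 0 0.03;0 0.0025 0 0 0.03;0 0.003 0 0 0.03;0 0.003 0 0 0.03;0 0.003 0 0 0.03'; python3 steer.py '0 0.0005 0 0 0.03;0 0.001 0 0 0.03;0 0.0015 0 0 0.03;0 0.002 0 0 0.03;0 0.002 0 0 0.03;0 0.002 0 0 0.03'; python3 -c "
from plate import *
o=env.get_obs();print(Rm(14.96).T@(o['tool_pos'][:2]-[.4811,.3253]),Rm(14.96).T@o['force'][:2],o['force'][2])"
```

```text
time_s: 9.35
tool_pos: [0.4954, 0.3498, 0.0404]
tool_rot: [-179.7, 0.1, 105.1]
force: [-8.7, -5.9, 11.1]
grip_width: 0.0495
grasp_force: 45.0
time_s: 9.85
tool_pos: [0.4957, 0.35, 0.0403]
tool_rot: [-179.6, 0.2, 105.1]
force: [-13.1, -8.1, 14.9]
grip_width: 0.0494
grasp_force: 45.0
[0.02046015 0.02005681] [-14.74096368  -4.40052961] 14.913364287065956
```

```bash
cat > st.py <<'E'
from plate import *
o=env.get_obs();print("local",(Rm(14.96).T@(o['tool_pos'][:2]-[.4811,.3253])).round(4),"z",o['tool_pos'][2].round(4),"F",(Rm(14.96).T@o['force'][:2]).round(1),o['force'][2].round(1),"rot",o['tool_rot'].round(2))
E
python3 steer.py '0 0 -0.001 0 0.03;0 0 -0.002 0 0.03;0 0 -0.003 0 0.03;0 0 -0.003 0 0.03;0 0 -0.003 0 0.03'; python3 st.py;  python3 steer.py '0 0 -0.0005 0 0.03;0 0 -0.001 0 0.03;0 0 -0.001 0 0.03;0 0 -0.001 0 0.03'; python3 st.py
```

```text
time_s: 10.27
tool_pos: [0.5, 0.3504, 0.0418]
tool_rot: [-180.0, -0.0, 105.0]
force: [0.9, 0.3, -8.3]
grip_width: 0.0492
grasp_force: 45.0
local [0.0248 0.0194] z 0.0418 F [0.9 0.1] -8.3 rot [-179.99   -0.    105.01]
time_s: 10.6
tool_pos: [0.4998, 0.3508, 0.0433]
tool_rot: [180.0, 0.0, 105.0]
force: [0.6, 1.0, -7.7]
grip_width: 0.0499
grasp_force: 45.0
local [0.0247 0.0198] z 0.0433 F [0.8 0.8] -7.7 rot [180.     0.   105.03]
```

```bash
python3 steer.py '0 0.0005 0 0 0.03;0 0.001 0 0 0.03;0 0.0015 0 0 0.03;0 0.002 0 0 0.03;0 0.002 0 0 0.03;0 0.002 0 0 0.03'; python3 st.py;  python3 steer.py '0 0.0005 0 0 0.03;0 0.001 0 0 0.03;0 0.0015 0 0 0.03;0 0.002 0 0 0.03;0 0.002 0 0 0.03;0 0.002 0 0 0.03'; python3 st.py
```

```text
time_s: 11.1
tool_pos: [0.5002, 0.351, 0.043]
tool_rot: [-179.8, 0.0, 105.1]
force: [-4.9, -1.6, -5.3]
grip_width: 0.0494
grasp_force: 45.0
local [0.0251 0.0199] z 0.043 F [-5.2 -0.2] -5.3 rot [-1.7983e+02  4.0000e-02  1.0505e+02]
time_s: 11.6
tool_pos: [0.5003, 0.3511, 0.0427]
tool_rot: [-179.6, 0.1, 105.1]
force: [-7.9, -2.5, -2.8]
grip_width: 0.0491
grasp_force: 45.0
local [0.0252 0.02  ] z 0.0427 F [-8.2 -0.4] -2.8 rot [-1.7962e+02  9.0000e-02  1.0506e+02]
```

The block is in contact with the fence at plate x = 25.1 mm, as expected. Next I go toward the short stop.

```bash
python3 steer.py '0.001 -0.001 0 0 0.03;0.002 -0.002 0 0 0.03;0.003 -0.003 0 0 0.03;0.0035 -0.003 0 0 0.03;0.004 -0.003 0 0 0.03;0.004 -0.003 0 0 0.03'; python3 st.py;  python3 steer.py '0.0005 0 0 0 0.03;0.001 0 0 0 0.03;0.0015 0 0 0 0.03;0.002 0 0 0 0.03;0.002 0 0 0 0.03;0.002 0 0 0 0.03'; python3 st.py
```

```text
time_s: 12.1
tool_pos: [0.4994, 0.3541, 0.0429]
tool_rot: [-179.9, 0.1, 105.0]
force: [-4.0, -2.8, -8.3]
grip_width: 0.0493
grasp_force: 45.0
local [0.0251 0.0231] z 0.0429 F [-4.6 -1.7] -8.3 rot [-1.7992e+02  7.0000e-02  1.0501e+02]
time_s: 12.6
tool_pos: [0.4993, 0.3545, 0.0429]
tool_rot: [-179.9, 0.2, 105.0]
force: [-3.0, -7.0, -6.1]
grip_width: 0.0496
grasp_force: 45.0
local [0.0252 0.0235] z 0.0429 F [-4.7 -6. ] -6.1 rot [-179.88    0.21  104.96]
```

```bash
python3 steer.py '0 0 0.0005 0 0.03;0 0 0.001 0 0.03;0 0 0.0015 0 0.03;0 0 0.002 0 0.03;0 0 0.0025 0 0.03;0 0 0.003 0 0.03;0 0 0.003 0 0.03'; python3 st.py;  python3 steer.py '0 0 0.0005 0 0.03;0 0 0.001 0 0.03;0 0 0.0015 0 0.03;0 0 0.0015 0 0.03'; python3 st.py
```

```text
time_s: 13.18
tool_pos: [0.4993, 0.3546, 0.041]
tool_rot: [-179.9, 0.2, 105.0]
force: [-6.4, -9.7, -0.1]
grip_width: 0.0494
grasp_force: 45.0
local [0.0252 0.0236] z 0.041 F [-8.7 -7.7] -0.1 rot [-179.89    0.25  104.95]
time_s: 13.52
tool_pos: [0.4993, 0.3546, 0.0405]
tool_rot: [-179.9, 0.3, 104.9]
force: [-7.5, -10.7, 6.4]
grip_width: 0.0494
grasp_force: 45.0
local [0.0252 0.0236] z 0.0405 F [-10.   -8.4] 6.4 rot [-179.89    0.29  104.95]
```

```bash
python3 steer.py '0 0 -0.001 0 0.055;0 0 -0.001 0 0.07;0 0 -0.001 0 0.07;0 0 -0.001 0 0.07;0 0 -0.002 0 0.07'; python3 st.py; python3 steer.py '0 0 -0.01 0 0.07;0 0 -0.03 0 0.07;0 0 -0.06 0 0.07;-0.02 0 -0.1 0 0.08;-0.06 0 -0.14 0 0.08;-0.1 0 -0.17 0 0.08;-0.12 0 -0.19 0 0.08;-0.12 0 -0.19 0 0.08';python3 steer.py '0 0 0 0 0.08;0 0 0 0 0.08;0 0 0 0 0.08;0 0 0 0 0.08'; python3 -c "
from plate import *
c=snap('wrist','w4');fit(c,[.4811,.3253,14.96])"; python3 st.py
```

```text
time_s: 13.93
tool_pos: [0.5003, 0.3582, 0.042]
tool_rot: [179.8, -0.1, 105.1]
force: [-0.6, -0.2, 0.6]
grip_width: 0.0682
grasp_force: 0.0
local [0.027  0.0268] z 0.042 F [-0.7 -0. ] 0.6 rot [ 1.7983e+02 -1.0000e-01  1.0505e+02]
time_s: 14.6
tool_pos: [0.5345, 0.2368, 0.236]
tool_rot: [179.6, 0.2, 104.7]
force: [1.9, -0.8, 0.3]
grip_width: 0.0797
grasp_force: 0.0
time_s: 14.93
tool_pos: [0.5286, 0.2428, 0.2295]
tool_rot: [-179.9, -0.1, 105.2]
force: [-0.4, 0.3, 0.5]
grip_width: 0.08
grasp_force: 0.0
plate [ 0.4815  0.3255 14.8435] rms 0.94 median 0.28
0 50 0.03 15
1 60 2.03 9
0 -70 -0.08 19
1 -80 -0.21 14
1 80 nan 0
local [ 0.0247 -0.0922] z 0.2296 F [-0.1  0.1] 0.3 rot [-1.7987e+02 -5.0000e-02  1.0523e+02]
  return _methods._mean(a, axis=axis, dtype=dtype,
  ret = ret.dtype.type(ret / rcount)
```

View pics/w4.png

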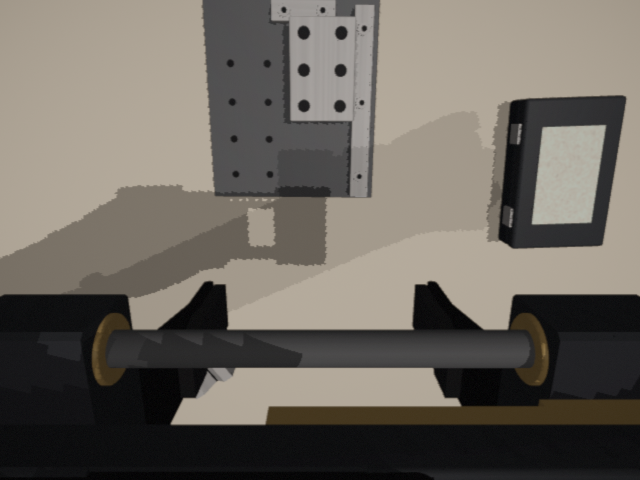

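The block sits in the corner. Its top corners are near (290,16), (354,16), (352,121) and (292,121), touching the stop at row ~18 and the fence at u~353. I check that numerically.

Run:
```python
from plate import *
c=snap("wrist"); 
x=[.4813,.3254,14.9]
g=cv2.GaussianBlur(cv2.cvtColor(c["color"],cv2.COLOR_BGR2GRAY),(3,3),0)
def loc(uv,z): return Rm(x[2]).T@(p2w(c,uv,z)[0,:2]-x[:2])*1000
def w(l,z): return [*(Rm(x[2])@np.array(l)/1000+x[:2]),z]
for ax,val in [(0,0),(1,-15),(0,50)]:
    L=[]
    for s in np.linspace(-8,50,8) if ax==0 else np.linspace(6,44,8):
        q=[]
        for e in(-4,4):
            l=[0,0];l[ax]=val+e;l[1-ax]=s;q.append(w(l,.037))
        L.append(loc(edge(g,*w2p(c,q)),.037)[ax])
    print(ax,val,np.round(L,1))
delta([.453,.067,.25],14.9)
```

```text
0 0 [0.1 0.3 0.4 0.5 0.6 0.2 0.2 0.4]
1 -15 [-15.2 -15.2 -15.2 -15.1 -15.1 -15.1 -15.  -15. ]
0 50 [48.9 49.4 49.1 49.  49.3 49.2 49.1 49.4]
delta [-0.1494 -0.1194 -0.0202] turn -89.68 (alt 90.3 ) yaw now [-1.7988e+02 -4.0000e-02  1.0522e+02] q7 -23.9 pos [0.529  0.2425 0.2297]
```

Block confirmed home and square to within 1 mm. Now I view the V-block and bar from the far side.

```bash
python3 -c "from h import *;delta([.57,-.01,.27],180)"
```

```text
delta [-0.2544 -0.0268 -0.0404] turn -74.78 (alt 105.2 ) yaw now [-1.7988e+02 -4.0000e-02  1.0522e+02] q7 -23.9 pos [0.529  0.2425 0.2297]
```

```bash
python3 steer.py '-0.03 -0.003 -0.03 -7 0.08;-0.07 -0.01 -0.04 -14 0.08;-0.11 -0.015 -0.04 -21 0.08;-0.15 -0.02 -0.04 -28 0.08;-0.19 -0.02 -0.04 -35 0.08;-0.22 -0.025 -0.04 -42 0.08;-0.25 -0.027 -0.04 -49 0.08;-0.254 -0.027 -0.04 -56 0.08'; python3 steer.py '0 0 0 -7 0.08;0 0 0 -14 0.08;0 0 0 -18.8 0.08;0 0 0 -18.8 0.08;0 0 0 -18.8 0.08;0 0 0 -18.8 0.08;0 0 0 -18.8 0.08'; python3 -c "
from h import *
snap('wrist','w5');delta([.57,-.01,.27],180)"
```

```text
time_s: 15.7
tool_pos: [0.5709, -0.0201, 0.2694]
tool_rot: [-179.8, -0.0, 158.5]
force: [-0.0, -0.9, -0.5]
grip_width: 0.0799
grasp_force: 0.0
time_s: 16.28
tool_pos: [0.5701, -0.011, 0.2707]
tool_rot: [-180.0, -0.0, 177.5]
force: [-0.5, 0.3, -0.4]
grip_width: 0.0801
grasp_force: 0.0
delta [0.0002 0.0011 0.0008] turn -2.5 (alt 177.5 ) yaw now [-1.7999e+02 -1.0000e-02  1.7750e+02] q7 73.6 pos [ 0.5701 -0.0111  0.2708]
```

View pics/w5.png

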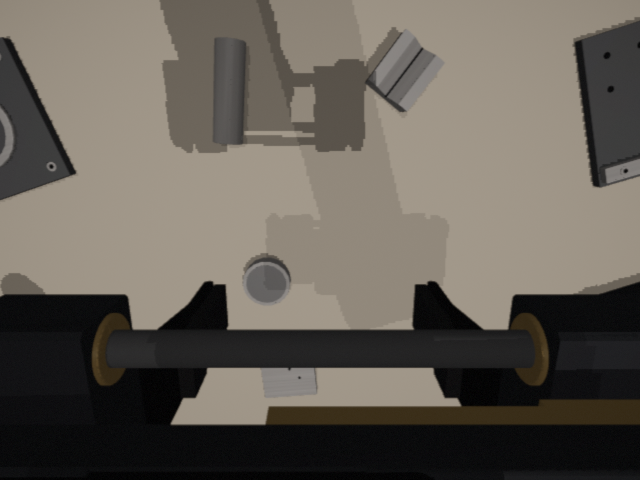

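The view shows the bar from (230,40) to (228,143) and the V-block around (405,70), with its groove running from lower left to upper right. I zoom in for the corners.

```bash
python3 -c "
import cv2
i=cv2.imread('pics/w5.png'); cv2.imwrite('pics/w5z.png',cv2.resize(i[20:170,200:460],None,fx=3,fy=3,interpolation=2))"
```

```text
(no output)
```

View pics/w5z.png

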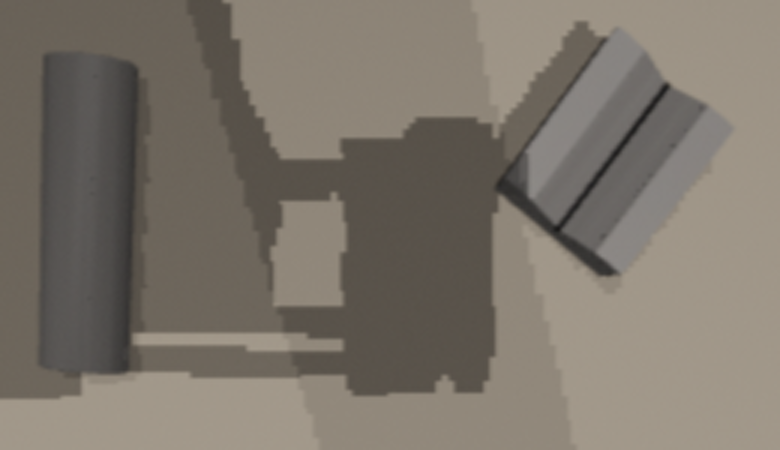

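The V-block's top corners are at full-image (405.7,29.3), (444.3,62.7), (406.7,110.7) and (367.7,80). The bar's sides run (214.3,38.3)–(212.7,141.7) on the left and (245.7,42.7)–(242.7,144) on the right.

Run:
```python
from h import *
c=snap("wrist")
P=p2w(c,[(405.7,29.3),(444.3,62.7),(406.7,110.7),(367.7,80)],.035)[:,:2]*1000
print("V",P.round(1).tolist(),"ctr",P.mean(0).round(1),np.linalg.norm(np.roll(P,-1,0)-P,axis=1).round(1))
for a,b in[(1,2),(0,3)]: print(np.degrees(np.arctan2(*(P[b]-P[a])[::-1])))
Q=p2w(c,[(214.3,38.3),(245.7,42.7),(242.7,144),(212.7,141.7)],.014)[:,:2]*1000
print("bar",Q.round(1).tolist(),Q.mean(0).round(1),np.linalg.norm(np.roll(Q,-1,0)-Q,axis=1).round(1))
for a,b in[(1,2),(0,3)]: print(np.degrees(np.arctan2(*(Q[b]-Q[a])[::-1])))
D,W,r=None,None,None
print("cam",c["world_from_camera"][:3,3])
```

```text
V [[423.6, 68.2], [451.1, 101.7], [489.1, 70.0], [462.1, 35.8]] ctr [456.5  68.9] [43.3 49.5 43.5 50.3]
-39.84597158792426
-40.06797501688905
bar [[419.5, -98.1], [424.3, -70.4], [512.2, -81.6], [508.8, -109.9]] [466.2 -90. ] [28.1 88.7 28.5 90.2]
-7.222040432451006
-7.54449163710613
cam [ 0.49462166 -0.00737416  0.41634259]
```

V-block 43.4x50 mm and bar 28x90 mm, both matching. Grasp the V-block.

```bash
python3 -c "from h import *;delta([.4565,.0689,.10],140)"
```

```text
delta [0.117  0.0751 0.1709] turn 37.51 (alt -142.5 ) yaw now [-179.98    0.    177.51] q7 73.6 pos [ 0.5701 -0.0112  0.2709]
```

```bash
python3 steer.py '0.03 0.02 0.02 7 0.08;0.06 0.04 0.05 14 0.08;0.09 0.06 0.08 21 0.08;0.117 0.075 0.11 28 0.08;0.117 0.075 0.14 35 0.08;0.117 0.075 0.16 37.5 0.08;0.117 0.075 0.171 37.5 0.08;0.117 0.075 0.171 37.5 0.08'; python3 steer.py '0 0 0 0 0.08;0 0 0 0 0.08;0 0 0 0 0.08'; python3 -c "from h import *;delta([.4565,.0689,.027],140)"
```

```text
time_s: 17.05
tool_pos: [0.4542, 0.0685, 0.0977]
tool_rot: [-179.8, -0.2, 140.1]
force: [-0.1, -1.1, 1.2]
grip_width: 0.08
grasp_force: 0.0
time_s: 17.3
tool_pos: [0.4576, 0.0686, 0.101]
tool_rot: [179.9, 0.1, 140.0]
force: [-0.5, 0.3, 0.4]
grip_width: 0.0798
grasp_force: 0.0
delta [ 0.0011 -0.0006  0.074 ] turn 0.02 (alt -180.0 ) yaw now [1.7993e+02 9.0000e-02 1.4002e+02] q7 30.5 pos [0.4576 0.0686 0.101 ]
```

```bash
python3 steer.py '0.001 0 0.02 0 0.08;0.001 0 0.04 0 0.08;0.001 0 0.055 0 0.08;0.001 0 0.066 0 0.08;0.001 0 0.072 0 0.08;0.001 0 0.0735 0 0.08;0.001 0 0.0735 0 0.08;0.001 0 0.0735 0 0.08'; python3 steer.py '0 0 0 0 0.03;0 0 0 0 0.03;0 0 0 0 0.03;0 0 0 0 0.03;0 0 0 0 0.03;0 0 0 0 0.03;0 0 0 0 0.03;0 0 0 0 0.03' 40;python3 st.py; python3 steer.py '0 0 0 0 0.03;0 0 -0.004 0 0.03;0 0 -0.01 0 0.03;0 0 -0.03 0 0.03;0 0 -0.06 0 0.03;0 0 -0.1 0 0.03;0 0 -0.13 0 0.03;0 0 -0.13 0 0.03';  python3 -c "from plate import *
delta([*(Rm(14.9)@[.025,-.06]+[.4813,.3254]),.22],104.9)"
```

```text
time_s: 17.97
tool_pos: [0.4565, 0.0692, 0.0272]
tool_rot: [180.0, 0.1, 140.0]
force: [0.2, 0.1, -0.8]
grip_width: 0.0798
grasp_force: 0.0
time_s: 18.63
tool_pos: [0.4556, 0.0691, 0.0264]
tool_rot: [-180.0, 0.0, 140.0]
force: [-1.2, -0.4, 0.8]
grip_width: 0.0438
grasp_force: 40.0
local [-0.0907 -0.241 ] z 0.0264 F [-1.2 -0. ] 0.8 rot [-179.98    0.    140.04]
time_s: 19.3
tool_pos: [0.4595, 0.0704, 0.1618]
tool_rot: [179.8, 0.5, 140.1]
force: [2.3, 1.0, -3.1]
grip_width: 0.0433
grasp_force: 40.0
delta [ 0.0829  0.1957 -0.0581] turn 35.18 (alt -144.8 ) yaw now [179.75   0.53 140.08] q7 37.6 pos [0.4595 0.0704 0.1618]
```

```bash
python3 steer.py '0.01 0.03 -0.02 5 0.03;0.02 0.06 -0.04 10 0.03;0.035 0.09 -0.058 16 0.03;0.05 0.12 -0.058 22 0.03;0.065 0.15 -0.058 28 0.03;0.075 0.175 -0.058 34 0.03;0.083 0.1957 -0.058 35.18 0.03;0.083 0.1957 -0.058 35.18 0.03'; python3 steer.py '0 0 0 0 0.03;0 0 0 0 0.03;0 0 0 0 0.03;0 0 0 0 0.03;0 0 0 0 0.03'; python3 -c "from plate import *
snap('wrist','w6');delta([*(Rm(14.9)@[.025,.0225]+[.4813,.3254]),.22],104.9)"
```

```text
time_s: 19.97
tool_pos: [0.5161, 0.2793, 0.2132]
tool_rot: [-180.0, -0.3, 105.2]
force: [-1.2, 1.3, -2.5]
grip_width: 0.0432
grasp_force: 40.0
time_s: 20.38
tool_pos: [0.5182, 0.2709, 0.2143]
tool_rot: [180.0, 0.1, 104.7]
force: [0.1, -0.6, -4.9]
grip_width: 0.0441
grasp_force: 40.0
delta [ 0.0844  0.0031 -0.0056] turn -0.15 (alt 179.9 ) yaw now [1.7999e+02 5.0000e-02 1.0475e+02] q7 -30.4 pos [0.5181 0.2712 0.2144]
```

View pics/w6.png

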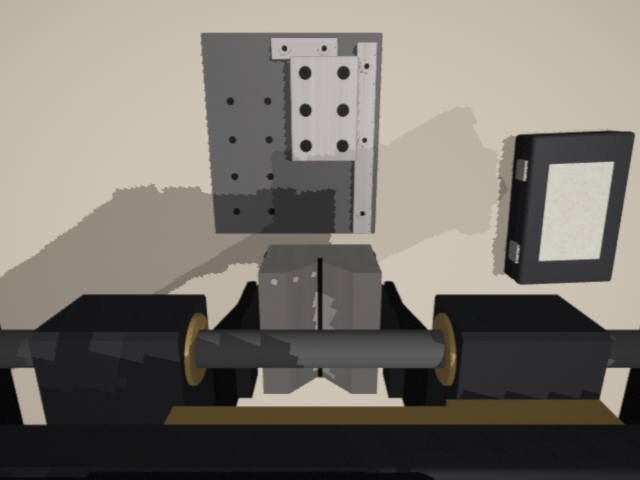

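The block is still home, and the V-block is held level with its top front corners at (259,271) and (381,271). I compute its offset in the tool.

```bash
python3 -c "from plate import *
c=snap('wrist');o=env.get_obs();M=R.from_euler('xyz',o['tool_rot'],degrees=True).as_matrix()
print(((p2w(c,[(259,271),(381,271),(265,393),(377,393)],o['tool_pos'][2]+.0086)-o['tool_pos'])@M).round(4))
print(((p2w(c,[(264,246),(376,246)],o['tool_pos'][2]-.0264)-o['tool_pos'])@M).round(4))
fit(c,[.4813,.3254,14.9])"
```

```text
[[ 0.0251 -0.0212 -0.0086]
 [ 0.025   0.022  -0.0086]
 [-0.0252 -0.021  -0.0086]
 [-0.0253  0.0224 -0.0086]]
[[ 0.0237 -0.024   0.0264]
 [ 0.0236  0.0248  0.0264]]
plate [ 0.4815  0.3256 14.867 ] rms 0.58 median 0.28
0 50 -0.05 15
1 60 0.83 9
0 -70 -0.05 19
1 -80 -0.27 14
1 80 -0.19 5
```

```bash
python3 steer.py '0.03 0.001 0 -0.15 0.03;0.06 0.003 0.02 -0.15 0.03;0.084 0.003 0.05 -0.15 0.03;0.084 0.003 0.08 -0.15 0.03;0.084 0.003 0.105 -0.15 0.03;0.084 0.003 0.12 -0.15 0.03;0.084 0.003 0.129 -0.15 0.03;0.084 0.003 0.129 -0.15 0.03'; python3 steer.py '0 0 0 0 0.03;0 0 0 0 0.03;0 0 0 0 0.03;0 0 0 0 0.03;0 0 0 0 0.03'; python3 st.py;python3 -c "from plate import *
snap('wrist','w7');delta([*(Rm(14.9)@[.025,.0222]+[.4813,.3254]),.0634],104.9)"
```

```text
time_s: 21.15
tool_pos: [0.4989, 0.3531, 0.0838]
tool_rot: [-179.8, 0.1, 104.9]
force: [-1.1, -0.4, -3.4]
grip_width: 0.0438
grasp_force: 40.0
time_s: 21.57
tool_pos: [0.4997, 0.3547, 0.0863]
tool_rot: [179.9, -0.0, 105.0]
force: [0.8, 0.5, -3.8]
grip_width: 0.0437
grasp_force: 40.0
local [0.0255 0.0236] z 0.0863 F [0.9 0.3] -3.8 rot [ 1.7992e+02 -1.0000e-02  1.0499e+02]
delta [-0.0013 -0.0001  0.0227] turn 0.1 (alt -179.9 ) yaw now [179.94  -0.   105.  ] q7 -43.8 pos [0.4995 0.3546 0.0861]
```

View pics/w7.png

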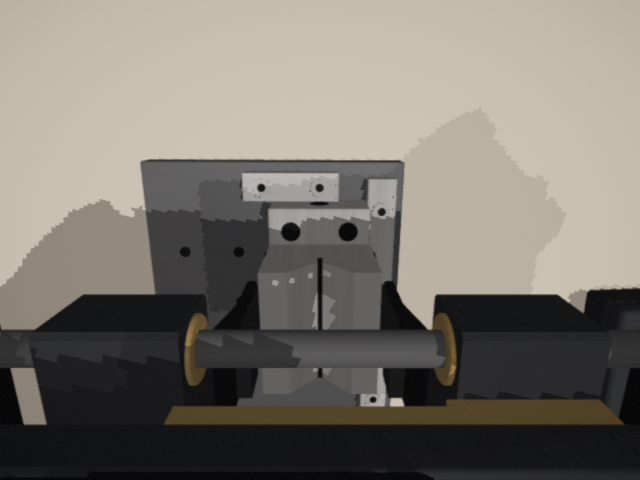

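The V-block is centred across the block (block u 269–370, V axis u 320), with the block's front strip visible ahead of it. I lower it 1 mm back along x.

```bash
python3 steer.py '-0.001 0 0.007 0 0.03;-0.001 0 0.013 0 0.03;-0.001 0 0.017 0 0.03;-0.001 0 0.019 0 0.03;-0.001 0 0.020 0 0.03;-0.001 0 0.0205 0 0.03;-0.001 0 0.0205 0 0.03;-0.001 0 0.0205 0 0.03'; python3 st.py;python3 steer.py '0 0 0.0005 0 0.03;0 0 0.001 0 0.03;0 0 0.0015 0 0.03;0 0 0.002 0 0.03;0 0 0.002 0 0.03;0 0 0.002 0 0.03'; python3 st.py
```

```text
time_s: 22.28
tool_pos: [0.4995, 0.3537, 0.065]
tool_rot: [180.0, -0.0, 105.0]
force: [0.2, -0.1, -3.6]
grip_width: 0.0433
grasp_force: 40.0
local [0.0251 0.0227] z 0.065 F [ 0.2 -0.2] -3.6 rot [ 1.7999e+02 -1.0000e-02  1.0502e+02]
time_s: 22.78
tool_pos: [0.4995, 0.3535, 0.0634]
tool_rot: [180.0, 0.0, 105.0]
force: [-1.3, -2.7, 2.7]
grip_width: 0.0435
grasp_force: 40.0
local [0.025  0.0225] z 0.0634 F [-1.9 -2.3] 2.7 rot [1.7999e+02 2.0000e-02 1.0500e+02]
```

```bash
python3 steer.py '0 0 0 0 0.05;0 0 0 0 0.06;0 0 0 0 0.06;0 0 0 0 0.06;0 0 -0.01 0 0.06;0 0 -0.04 0 0.06;0 0 -0.08 0 0.06;0 0 -0.12 0 0.06'; python3 steer.py '-0.02 0 -0.01 0 0.06;-0.06 0 -0.02 0 0.06;-0.09 0 -0.03 0 0.06;-0.09 0 -0.03 0 0.06;-0.09 0 -0.03 0 0.06;-0.09 0 -0.03 0 0.06'; python3 -c "from plate import *
snap('wrist','w8');delta([.466,-.09,.2],172.6)"
```

```text
time_s: 23.45
tool_pos: [0.4987, 0.3532, 0.1842]
tool_rot: [-179.9, 0.0, 105.0]
force: [1.5, 0.9, -0.4]
grip_width: 0.0597
grasp_force: 0.0
time_s: 23.95
tool_pos: [0.5225, 0.2671, 0.2134]
tool_rot: [180.0, -0.0, 105.0]
force: [-0.1, 1.0, -0.2]
grip_width: 0.06
grasp_force: 0.0
delta [-0.331  -0.1473  0.0128] turn -67.49 (alt 112.5 ) yaw now [ 1.8000e+02 -5.0000e-02  1.0511e+02] q7 -29.7 pos [0.5219 0.2679 0.2131]
```

View pics/w8.png

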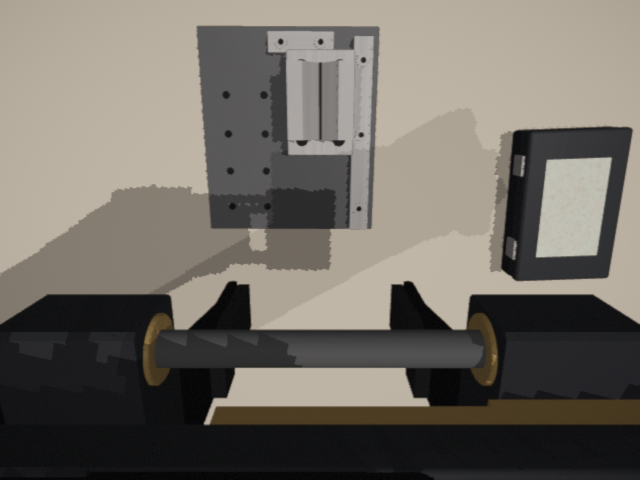

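The V-block stands on the block, square, with its groove root running (320,63)–(321,139), and the block is still at the fence and stop.

```bash
python3 -c "from plate import *
c=snap('wrist')
print(((p2w(c,[(320,63),(321,139)],.060)[:,:2]-[.4814,.3255])@Rm(14.9)).round(4))
print(((p2w(c,[(288,139),(352,139)],.072)[:,:2]-[.4814,.3255])@Rm(14.9)).round(4))
"
python3 steer.py '-0.04 -0.02 0 -7 0.08;-0.08 -0.035 0 -14 0.08;-0.12 -0.05 0 -21 0.08;-0.16 -0.07 0 -28 0.08;-0.2 -0.09 0 -35 0.08;-0.24 -0.105 0 -42 0.08;-0.27 -0.12 0 -49 0.08;-0.3 -0.135 0 -56 0.08'; python3 -c "from h import *;delta([.466,-.09,.11],172.6)"
```

```text
[[ 0.0244  0.048 ]
 [ 0.0253 -0.0017]]
[[ 0.0029 -0.0013]
 [ 0.0462 -0.0012]]
time_s: 24.72
tool_pos: [0.4821, 0.0082, 0.2131]
tool_rot: [180.0, -0.0, 150.2]
force: [0.8, -0.5, 0.6]
grip_width: 0.08
grasp_force: 0.0
delta [-0.0348 -0.0933  0.1031] turn -22.35 (alt 157.6 ) yaw now [ 1.7997e+02 -4.0000e-02  1.5025e+02] q7 54.8 pos [0.4821 0.0082 0.2131]
```

```bash
python3 steer.py '-0.012 -0.03 0.03 -7 0.08;-0.024 -0.06 0.06 -14 0.08;-0.0348 -0.0933 0.08 -21 0.08;-0.0348 -0.0933 0.1 -22.35 0.08;-0.0348 -0.0933 0.103 -22.35 0.08;-0.0348 -0.0933 0.103 -22.35 0.08;-0.0348 -0.0933 0.103 -22.35 0.08'; python3 steer.py '0 0 0 0 0.08;0 0 0 0 0.08;0 0 0 0 0.08;0 0 0 0 0.08' ;python3 -c "from h import *;delta([.466,-.09,.026],172.6)
snap('top','t9');snap('scene','s9')"
```

```text
time_s: 25.3
tool_pos: [0.4669, -0.0877, 0.1114]
tool_rot: [179.9, 0.1, 172.3]
force: [0.1, 0.5, 0.3]
grip_width: 0.0802
grasp_force: 0.0
time_s: 25.63
tool_pos: [0.4664, -0.09, 0.1112]
tool_rot: [-180.0, 0.1, 172.2]
force: [-0.4, 0.2, 0.3]
grip_width: 0.0798
grasp_force: 0.0
delta [ 0.0005 -0.      0.0852] turn -0.39 (alt 179.6 ) yaw now [-1.7996e+02  7.0000e-02  1.7221e+02] q7 78.9 pos [ 0.4664 -0.09    0.1112]
```

```bash
python3 steer.py '0 0 0.02 -0.4 0.08;0 0 0.045 -0.4 0.08;0 0 0.065 -0.4 0.08;0 0 0.077 -0.4 0.08;0 0 0.083 -0.4 0.08;0 0 0.085 -0.4 0.08;0 0 0.085 -0.4 0.08;0 0 0.085 -0.4 0.06'; python3 steer.py '0 0 0 0 0.045;0 0 0 0 0.035;0 0 0 0 0.02;0 0 0 0 0.02;0 0 0 0 0.02;0 0 0 0 0.02;0 0 0 0 0.02;0 0 0 0 0.02' 40;python3 st.py; python3 steer.py '0 0 0 0 0.02;0 0 -0.004 0 0.02;0 0 -0.01 0 0.02;0 0 -0.03 0 0.02;0 0 -0.06 0 0.02;0 0 -0.1 0 0.02;0 0 -0.14 0 0.02;0 0 -0.18 0 0.02';  python3 -c "from plate import *
delta([*(Rm(14.9)@[.025,-.07]+[.4814,.3255]),.24],104.9)"
```

```text
time_s: 26.4
tool_pos: [0.4666, -0.0904, 0.0263]
tool_rot: [-180.0, 0.1, 172.6]
force: [-1.4, -0.7, -0.0]
grip_width: 0.0777
grasp_force: 0.0
time_s: 27.07
tool_pos: [0.4658, -0.0904, 0.0254]
tool_rot: [180.0, 0.0, 172.6]
force: [0.0, -3.7, 2.8]
grip_width: 0.0277
grasp_force: 2.5
local [-0.1221 -0.3976] z 0.0254 F [-0.9 -3.6] 2.8 rot [180.     0.   172.57]
time_s: 27.73
tool_pos: [0.4652, -0.0891, 0.2064]
tool_rot: [179.9, -0.1, 172.7]
force: [-0.3, -2.2, -2.9]
grip_width: 0.0269
grasp_force: 40.0
delta [-0.0129  0.358  -0.0329] turn 67.79 (alt -112.2 ) yaw now [ 1.7988e+02 -1.1000e-01  1.7269e+02] q7 91.3 pos [ 0.4652 -0.0891  0.2064]
```

```bash
python3 steer.py '-0.001 0.03 -0.01 6 0.02;-0.003 0.065 -0.02 13 0.02;-0.004 0.1 -0.033 20 0.02;-0.006 0.135 -0.033 27 0.02;-0.007 0.17 -0.033 34 0.02;-0.008 0.205 -0.033 41 0.02;-0.009 0.235 -0.033 47 0.02;-0.01 0.25 -0.033 53 0.02';  python3 -c "from plate import *
delta([*(Rm(14.9)@[.025,-.07]+[.4814,.3255]),.24],104.9)"
```

```text
time_s: 28.4
tool_pos: [0.5064, 0.1477, 0.2386]
tool_rot: [-180.0, -0.0, 128.2]
force: [-0.1, -0.1, -2.7]
grip_width: 0.0269
grasp_force: 40.0
delta [ 0.081   0.0856 -0.0014] turn 23.32 (alt -156.7 ) yaw now [-1.7998e+02 -2.0000e-02  1.2822e+02] q7 8.7 pos [0.5064 0.1477 0.2386]
```

```bash
python3 steer.py '0.02 0.02 0 5 0.02;0.04 0.045 0 11 0.02;0.06 0.065 0 17 0.02;0.075 0.08 0 22 0.02;0.081 0.0856 0 23.3 0.02;0.081 0.0856 0 23.3 0.02;0.081 0.0856 0 23.3 0.02;0.081 0.0856 0 23.3 0.02'; python3 steer.py '0 0 0 0 0.02;0 0 0 0 0.02;0 0 0 0 0.02;0 0 0 0 0.02'; python3 -c "from plate import *
c=snap('wrist','w9'); snap('wrist')
delta([*(Rm(14.9)@[.025,.023]+[.4814,.3255]),.11],104.9)"
```

```text
time_s: 29.07
tool_pos: [0.5234, 0.2621, 0.2388]
tool_rot: [-180.0, 0.0, 105.2]
force: [-0.6, 0.9, -4.5]
grip_width: 0.027
grasp_force: 40.0
time_s: 29.4
tool_pos: [0.5236, 0.2627, 0.2391]
tool_rot: [180.0, -0.0, 105.2]
force: [-0.4, -0.5, -3.7]
grip_width: 0.0268
grasp_force: 40.0
delta [0.094  0.0007 0.1292] turn 0.29 (alt -179.7 ) yaw now [ 1.7995e+02 -3.0000e-02  1.0519e+02] q7 -28.6 pos [0.5235 0.2632 0.2392]
```

View pics/w9.png

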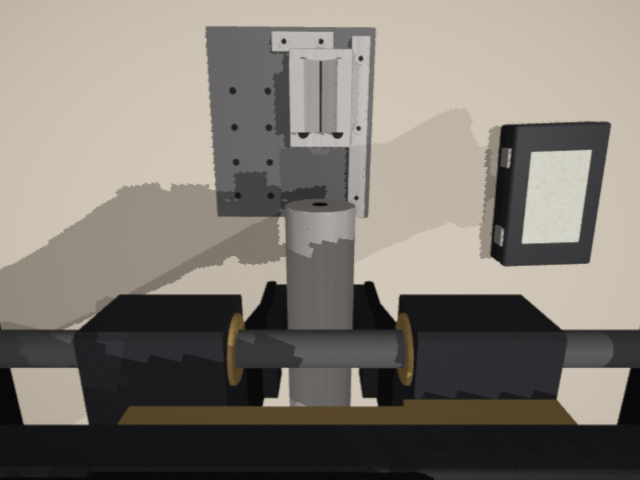

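The bar is held along the groove direction, its front-face centre at (320,207). The V-block and drilled block are undisturbed at (320,96).

```bash
python3 -c "from plate import *
c=snap('wrist');o=env.get_obs();M=R.from_euler('xyz',o['tool_rot'],degrees=True).as_matrix()
print(((p2w(c,[(320.5,207)],o['tool_pos'][2]-.0114)-o['tool_pos'])@M).round(4))"
python3 steer.py '0.03 0 0 0.3 0.02;0.06 0.0007 0.02 0.3 0.02;0.094 0.0007 0.05 0.3 0.02;0.094 0.0007 0.08 0.3 0.02;0.094 0.0007 0.105 0.3 0.02;0.094 0.0007 0.12 0.3 0.02;0.094 0.0007 0.129 0.3 0.02;0.094 0.0007 0.129 0.3 0.02'; python3 steer.py '0 0 0 0 0.02;0 0 0 0 0.02;0 0 0 0 0.02;0 0 0 0 0.02;0 0 0 0 0.02'; python3 st.py
```

```text
[[0.0441 0.0006 0.0114]]
time_s: 30.22
tool_pos: [0.4992, 0.3532, 0.1084]
tool_rot: [-179.9, 0.0, 104.9]
force: [0.2, -1.3, -3.2]
grip_width: 0.0272
grasp_force: 40.0
time_s: 30.63
tool_pos: [0.5, 0.3547, 0.1111]
tool_rot: [179.9, -0.0, 104.9]
force: [-0.7, -0.1, -4.5]
grip_width: 0.0273
grasp_force: 40.0
local [0.0258 0.0235] z 0.1111 F [-0.7  0.1] -4.5 rot [ 1.7987e+02 -5.0000e-02  1.0490e+02]
```

```bash
python3 steer.py '0 -0.0008 0.006 0 0.02;0 -0.0008 0.011 0 0.02;0 -0.0008 0.014 0 0.02;0 -0.0008 0.016 0 0.02;0 -0.0008 0.0175 0 0.02;0 -0.0008 0.018 0 0.02;0 -0.0008 0.018 0 0.02;0 -0.0008 0.018 0 0.02'; python3 st.py;python3 steer.py '0 0 0.0005 0 0.02;0 0 0.001 0 0.02;0 0 0.0015 0 0.02;0 0 0.0015 0 0.02;0 0 0.0015 0 0.02'; python3 st.py
```

```text
time_s: 31.3
tool_pos: [0.4987, 0.3545, 0.0922]
tool_rot: [180.0, -0.0, 104.9]
force: [0.0, 0.1, -4.4]
grip_width: 0.0274
grasp_force: 40.0
local [0.0245 0.0236] z 0.0922 F [0.1 0.1] -4.4 rot [ 1.7995e+02 -4.0000e-02  1.0493e+02]
time_s: 31.72
tool_pos: [0.4991, 0.3546, 0.0913]
tool_rot: [179.9, -0.0, 104.9]
force: [-0.7, -0.3, 1.6]
grip_width: 0.027
grasp_force: 40.0
local [0.025  0.0237] z 0.0913 F [-0.8 -0.1] 1.6 rot [ 1.7988e+02 -5.0000e-02  1.0492e+02]
```

```bash
python3 steer.py '0 0 0 0 0.03;0 0 0 0 0.04;0 0 0 0 0.05;0 0 0 0 0.05;0 0 0 0 0.05;0 0 -0.01 0 0.05;0 0 -0.04 0 0.05;0 0 -0.08 0 0.05'; python3 steer.py '-0.02 0 -0.02 0 0.06;-0.05 0 -0.04 0 0.06;-0.09 0 -0.06 0 0.07;-0.1 0 -0.07 0 0.08;-0.1 0 -0.07 0 0.08;-0.1 0 -0.07 0 0.08;-0.1 0 -0.07 0 0.08'; python3 -c "from plate import *
snap('wrist','w10');delta([.6555,-.0704,.2],180)"
```

```text
time_s: 32.38
tool_pos: [0.4971, 0.3527, 0.1692]
tool_rot: [-179.7, 0.1, 104.9]
force: [0.9, -0.8, -0.1]
grip_width: 0.0499
grasp_force: 0.0
time_s: 32.97
tool_pos: [0.5234, 0.2588, 0.2405]
tool_rot: [180.0, -0.1, 105.0]
force: [-0.8, 1.1, -0.0]
grip_width: 0.0787
grasp_force: 0.0
delta [-0.3527  0.0422  0.0397] turn -74.93 (alt 105.1 ) yaw now [-1.7999e+02 -8.0000e-02  1.0507e+02] q7 -28.3 pos [0.5231 0.2591 0.2402]
```

View pics/w10.png

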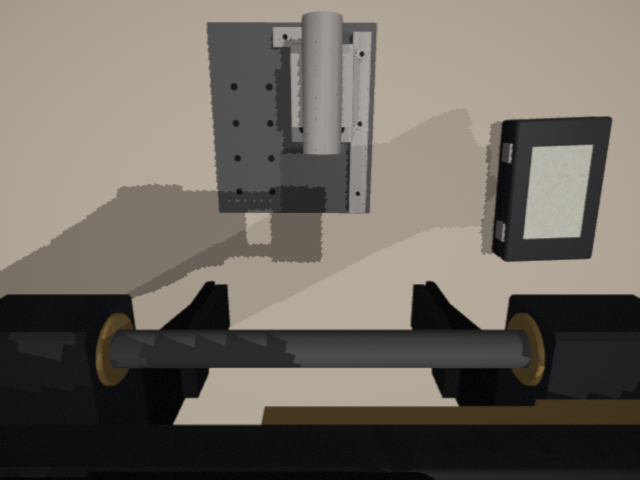

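The bar lies in the groove along the V-block, axis from about (322,14) to (321,153), and everything below is in place. Now the disc; the picture quota is used, so the rest is checked numerically.

```bash
python3 steer.py '-0.04 0.005 -0.01 -7 0.08;-0.08 0.01 -0.01 -14 0.08;-0.12 0.015 0 -21 0.08;-0.16 0.02 0 -28 0.08;-0.2 0.025 0 -35 0.08;-0.24 0.03 0 -42 0.08;-0.28 0.035 0 -49 0.08;-0.32 0.04 0 -56 0.08'; python3 -c "from h import *;delta([.6555,-.0704,.2],180)"
```

```text
time_s: 33.68
tool_pos: [0.6456, -0.0412, 0.2396]
tool_rot: [179.9, -0.1, 161.4]
force: [0.8, 1.5, 0.7]
grip_width: 0.0801
grasp_force: 0.0
delta [-0.0187 -0.0246  0.0395] turn -18.56 (alt 161.4 ) yaw now [ 1.7991e+02 -6.0000e-02  1.6144e+02] q7 51.5 pos [ 0.6456 -0.0412  0.2396]
```

```bash
python3 steer.py '-0.01 -0.012 0.03 -7 0.08;-0.0187 -0.0246 0.06 -14 0.08;-0.0187 -0.0246 0.09 -18.6 0.08;-0.0187 -0.0246 0.11 -18.6 0.08;-0.0187 -0.0246 0.12 -18.6 0.08;-0.0187 -0.0246 0.12 -18.6 0.08'; python3 steer.py '0 0 0 0 0.08;0 0 0 0 0.08;0 0 0 0 0.08;0 0 0 0 0.08' ;python3 -c "from h import *;delta([.6555,-.0704,.024],180)"
```

```text
time_s: 34.18
tool_pos: [0.6535, -0.0688, 0.1173]
tool_rot: [179.9, -0.2, 179.7]
force: [0.2, 0.1, -0.1]
grip_width: 0.0799
grasp_force: 0.0
time_s: 34.52
tool_pos: [0.6559, -0.0702, 0.1221]
tool_rot: [180.0, 0.2, 179.5]
force: [0.2, -0.7, -0.4]
grip_width: 0.0799
grasp_force: 0.0
delta [ 0.0007 -0.0002  0.0981] turn -0.46 (alt 179.5 ) yaw now [1.7998e+02 1.7000e-01 1.7954e+02] q7 67.3 pos [ 0.6559 -0.0702  0.1221]
```

```bash
python3 steer.py '0 0 0.03 0 0.08;0 0 0.055 0 0.08;0 0 0.075 0 0.08;0 0 0.088 0 0.08;0 0 0.095 0 0.08;0 0 0.0975 0 0.08;0 0 0.0975 0 0.08;0 0 0.0975 0 0.08'; python3 steer.py '0 0 0 0 0.07;0 0 0 0 0.04;0 0 0 0 0.04;0 0 0 0 0.04;0 0 0 0 0.04;0 0 0 0 0.04;0 0 0 0 0.04;0 0 0 0 0.04' 30;python3 steer.py '0 0 0 0 0.04;0 0 -0.004 0 0.04;0 0 -0.01 0 0.04;0 0 -0.03 0 0.04;0 0 -0.06 0 0.04;0 0 -0.1 0 0.04;0 0 -0.14 0 0.04;0 0 -0.18 0 0.04' 40;  python3 -c "from plate import *
delta([.575,-.33,.26],180)"
```

```text
time_s: 35.18
tool_pos: [0.6561, -0.0703, 0.0242]
tool_rot: [179.9, 0.1, 179.5]
force: [0.4, 1.0, 0.6]
grip_width: 0.08
grasp_force: 0.0
time_s: 35.85
tool_pos: [0.6552, -0.0707, 0.023]
tool_rot: [180.0, 0.0, 179.5]
force: [-0.3, -0.9, 1.2]
grip_width: 0.0488
grasp_force: 30.0
time_s: 36.52
tool_pos: [0.6545, -0.0703, 0.2046]
tool_rot: [179.9, -0.0, 179.6]
force: [1.3, -0.8, -1.5]
grip_width: 0.0488
grasp_force: 40.0
delta [ 0.0775 -0.2602 -0.0557] turn -0.44 (alt 179.6 ) yaw now [179.93  -0.   179.56] q7 69.6 pos [ 0.6545 -0.0703  0.2046]
```

```bash
python3 steer.py '0.01 -0.03 -0.02 0 0.04;0.02 -0.07 -0.04 0 0.04;0.03 -0.11 -0.055 0 0.04;0.04 -0.15 -0.055 0 0.04;0.055 -0.19 -0.055 0 0.04;0.07 -0.22 -0.055 0 0.04;0.0775 -0.25 -0.055 0 0.04;0.0775 -0.26 -0.055 0 0.04'; python3 steer.py '0 0 0 0 0.04;0 0 0 0 0.04;0 0 0 0 0.04;0 0 0 0 0.04;0 0 0 0 0.04'
cat > ring.py <<'E'
from plate import *
def ringfit(c,x):
    g=cv2.GaussianBlur(cv2.cvtColor(c["color"],cv2.COLOR_BGR2GRAY),(3,3),0); x=np.array(x,float)
    for rad,h in [(38,7),(38,4),(30,4)]:
        M=[]
        for a in np.radians(np.arange(0,360,10)):
            d=np.array([np.cos(a),np.sin(a)])
            q=[[*(x+d*(rad+e)/1000),.017] for e in(-h,h)]
            uv=w2p(c,q)
            if uv.min()<2 or uv[:,0].max()>637 or uv[:,1].max()>285: continue
            M.append(p2w(c,edge(g,*uv),.017)[0,:2])
        M=np.array(M)
        s=least_squares(lambda p:(np.linalg.norm(M-p[:2],axis=1)-p[2])*1000,[*x,rad/1000],loss="soft_l1",x_scale=.001)
        r=np.abs(np.linalg.norm(M-s.x[:2],axis=1)-s.x[2])*1000
        print("ring",rad,s.x.round(4),len(M),"med res",np.median(r).round(2))
        x=s.x[:2]
    return x
E
python3 -c "
from ring import *
ringfit(snap('wrist','w11'),[.486,-.334]); c=snap('top','t11')
delta([.575,-.33,.26],180)"
```

```text
time_s: 37.18
tool_pos: [0.572, -0.3382, 0.257]
tool_rot: [-179.9, -0.1, 178.9]
force: [-0.0, -0.3, -2.5]
grip_width: 0.0484
grasp_force: 40.0
time_s: 37.6
tool_pos: [0.5761, -0.3277, 0.258]
tool_rot: [179.9, 0.1, 179.7]
force: [0.5, -0.5, -2.0]
grip_width: 0.0486
grasp_force: 40.0
ring 38 [ 0.4848 -0.334   0.0344] 36 med res 1.1
ring 38 [ 0.4881 -0.3335  0.0373] 36 med res 0.4
ring 30 [ 0.4888 -0.3335  0.0302] 36 med res 0.14
delta [ 0.0008 -0.0014 -0.0022] turn -0.35 (alt 179.7 ) yaw now [1.7996e+02 4.0000e-02 1.7965e+02] q7 94.3 pos [ 0.5759 -0.3286  0.2578]
```

```bash
python3 -c "from h import *;delta([.4888,-.3335,.06],180)"
```

```text
delta [ 0.0872 -0.0055  0.1978] turn -0.35 (alt 179.7 ) yaw now [1.7996e+02 4.0000e-02 1.7965e+02] q7 94.3 pos [ 0.5759 -0.3286  0.2578]
```

```bash
python3 steer.py '0.03 0 0.02 0 0.04;0.06 -0.003 0.055 0 0.04;0.087 -0.005 0.09 0 0.04;0.087 -0.005 0.125 0 0.04;0.087 -0.005 0.155 0 0.04;0.087 -0.005 0.18 0 0.04;0.087 -0.005 0.193 0 0.04;0.087 -0.005 0.197 0 0.04'; python3 steer.py '0 0 0 0 0.04;0 0 0 0 0.04;0 0 0 0 0.04;0 0 0 0 0.04;0 0 0 0 0.04'; python3 -c "from h import *
delta([.4888,-.3335,.035],180)
c=snap('wrist','w12');o=env.get_obs()
print(c['world_from_camera'][:3,3])
# disc front rim in tool frame: edge along column u=320 between expected rows
M=R.from_euler('xyz',o['tool_rot'],degrees=True).as_matrix()
from plate import edge
g=cv2.cvtColor(c['color'],cv2.COLOR_BGR2GRAY)
for y in (-.008,-.004,0,.004,.008):
    x=np.sqrt(.025**2-y*y)
    a,b=w2p(c,[o['tool_pos']+M@np.array([x+e,y,.008]) for e in (-.008,.008)])
    P=(p2w(c,edge(g,a,b),o['tool_pos'][2]-.008)[0]-o['tool_pos'])@M; print(a.round(),b.round(),P.round(4), x.round(4))
print(o['force'])"
```

```text
time_s: 38.37
tool_pos: [0.4873, -0.3332, 0.0585]
tool_rot: [179.8, -0.1, 179.6]
force: [0.1, -0.6, -2.5]
grip_width: 0.049
grasp_force: 40.0
time_s: 38.78
tool_pos: [0.4892, -0.3345, 0.0617]
tool_rot: [-180.0, 0.1, 179.5]
force: [0.5, -0.3, -2.1]
grip_width: 0.0488
grasp_force: 40.0
delta [0.0004 0.001  0.0267] turn -0.48 (alt 179.5 ) yaw now [-1.7998e+02  1.2000e-01  1.7952e+02] q7 93.0 pos [ 0.4892 -0.3345  0.0617]
[ 0.41328976 -0.33340537  0.20710975]
[299. 277.] [298. 238.] [ 0.0226 -0.008   0.008 ] 0.0237
[309. 274.] [308. 236.] [ 0.02  -0.004  0.008] 0.0247
[319. 274.] [319. 235.] [0.0203 0.     0.008 ] 0.025
[329. 274.] [329. 236.] [0.0284 0.004  0.008 ] 0.0247
[339. 277.] [339. 238.] [0.027 0.008 0.008] 0.0237
[-0.702129    0.48937862 -2.25704308]
```

```bash
python3 steer.py '0 0.0008 0.006 0 0.04;0 0.0008 0.012 0 0.04;0 0.0008 0.017 0 0.04;0 0.0008 0.020 0 0.04;0 0.0008 0.0225 0 0.04;0 0.0008 0.0225 0 0.04;0 0.0008 0.0225 0 0.04;0 0.0008 0.0225 0 0.04'; python3 st.py;python3 steer.py '0 0 0.001 0 0.04;0 0 0.002 0 0.04;0 0 0.003 0 0.04;0 0 0.0035 0 0.04;0 0 0.004 0 0.04;0 0 0.004 0 0.04;0 0 0.004 0 0.04'; python3 st.py
```

```text
time_s: 39.5
tool_pos: [0.4887, -0.3334, 0.0382]
tool_rot: [180.0, 0.1, 179.5]
force: [0.0, -0.2, -2.2]
grip_width: 0.0489
grasp_force: 40.0
local [-0.1627 -0.6383] z 0.0382 F [-0.  -0.2] -2.2 rot [1.7996e+02 6.0000e-02 1.7952e+02]
time_s: 40.08
tool_pos: [0.4885, -0.3334, 0.0349]
tool_rot: [180.0, 0.0, 179.5]
force: [-2.8, 0.4, 5.2]
grip_width: 0.0488
grasp_force: 40.0
local [-0.1629 -0.6383] z 0.0349 F [-2.6  1.1] 5.2 rot [1.7998e+02 2.0000e-02 1.7952e+02]
```

Floor contact at the expected height, with the disc below the ring's rim. I release and check.

```bash
python3 steer.py '0 0 -0.001 0 0.055;0 0 -0.001 0 0.06;0 0 -0.001 0 0.06;0 0 -0.001 0 0.06;0 0 -0.01 0 0.06;0 0 -0.04 0 0.06;0 0 -0.08 0 0.06;0 0 -0.12 0 0.06'; python3 steer.py '-0.04 0 -0.04 0 0.08;-0.08 0 -0.08 0 0.08;-0.085 0 -0.1 0 0.08;-0.085 0 -0.1 0 0.08;-0.085 0 -0.1 0 0.08;-0.085 0 -0.1 0 0.08;-0.085 0 -0.1 0 0.08'
python3 - <<'E'
from ring import *
c=snap("wrist","w13"); g=cv2.GaussianBlur(cv2.cvtColor(c["color"],cv2.COLOR_BGR2GRAY),(3,3),0)
for rad,z,h in [(30,.017,4),(38,.017,4),(25,.027,4)]:
    x=np.array([.4888,-.3335])
    M=[]
    for a in np.radians(np.arange(0,360,8)):
        d=np.array([np.cos(a),np.sin(a)]); uv=w2p(c,[[*(x+d*(rad+e)/1000),z] for e in(-h,h)])
        if uv.min()<2 or uv[:,1].max()>290: continue
        M.append(p2w(c,edge(g,*uv),z)[0,:2])
    M=np.array(M); s=least_squares(lambda p:(np.linalg.norm(M-p[:2],axis=1)-p[2])*1000,[*x,rad/1000],loss="soft_l1",x_scale=.001).x
    print(rad,s.round(4),len(M),np.median(abs(np.linalg.norm(M-s[:2],axis=1)-s[2])*1000).round(2))
# stack and bystanders, top view then/now
c=snap("top","t13"); a=cv2.imread("pics/top0.png")
for n,(u,v) in dict(square=(352,164),case=(175,185),mic=(485,192)).items():
    s=np.s_[v-32:v+32,u-40:u+40]; print(n,cv2.phaseCorrelate(np.float32(cv2.cvtColor(a[s],6)),np.float32(cv2.cvtColor(c["color"][s],6))))
print(env.get_obs()["force"],env.get_obs()["tool_pos"])
E
```

```text
time_s: 40.75
tool_pos: [0.4878, -0.3328, 0.1552]
tool_rot: [179.9, -0.0, 179.6]
force: [1.0, -1.1, -0.2]
grip_width: 0.06
grasp_force: 0.0
time_s: 41.33
tool_pos: [0.5719, -0.3345, 0.2525]
tool_rot: [179.9, -0.1, 179.5]
force: [-0.6, 0.6, -0.5]
grip_width: 0.0797
grasp_force: 0.0
30 [ 0.4894 -0.3348  0.0294] 45 0.92
38 [ 0.4889 -0.3335  0.0372] 45 0.22
25 [ 0.4885 -0.3328  0.0247] 45 0.17
square ((-0.005198420565889705, 0.017988384506253396), 0.9807734567672014)
case ((-0.0020082540886718903, 0.0347562790322371), 0.9735548945143819)
mic ((-0.0046236836850539476, 0.024565785041691157), 0.786498112976551)
[-1.07131927 -0.41494747  1.06742883] [ 0.57165906 -0.33479892  0.2523835 ]
```

```bash
python3 -c "from cell import env;print(env.sign_off())"
```

```text
the job is handed in; nothing more can be done
None
```

The job is handed in at about 41 s: the drilled block is home, with the V-block on it and the bar in the groove; the round block is inside the ring and the three bystanders have not moved. The sign-off gave no verdict, and after release I checked the bar only by eye in one camera picture.

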